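Load and lock the bearing-driver rack

TASK

Unlock the rack by drawing its retaining rod right out, then slide every bearing driver standing on the bench into the lane of its own colour, foot under the lips and upright, far enough in that the rod can go in behind the last one. Then put the rod back through all three eyes, from either side, with its handle home against the rack, so that the drivers are locked in; leave everything else on the bench where it is.

Things in the scene. Friction and masses are not known exactly. Their poses are not given: they have to be found in the camera images.
- rack: fixed two-lane yellow steel rack, 246 mm long (x -85 to 161) x 136 wide; all sizes in mm. Origin on the table under the middle eye; x runs along the lanes from the open mouth, nearest the robot, to the closed end; y to the left; z up. Red lane (red lips) at +y, centre line y = 36; blue lane at y = -36. Walls and lips begin at x = -20; the inside end stop is at x = 155.
- lane_red (a point): on the red lane's floor and centre line, under the rod line: rack (0, 36, 4); axes as the rack's. The lane is a T-slot: floor 4 above the table, 52 wide inside; lips overhang both sides from 16 to 21 above the floor, leaving a slot 30 wide, so that a foot can only be slid in from the mouth. It takes three feet one behind the other.
- lane_blue (a point): the same for the blue lane: rack (0, -36, 4); axes as the rack's; same sizes
- apron (a point): on the open floor before the red and blue mouths, midway between them: rack (-56, 0, 4). The floor (4 above the table, rack x -85 to -20) has nothing overhead; a foot set down here on its lane's centre line slides in. Low guides (16 tall) flare outward from the mouth at x -20 to x -52.
- eye_mid (a point): centre of the middle eye: rack (0, 0, 38); axes as the rack's. Three upright plates, 6 thick, stand at rack x 0, y = -65, 0, 65, each with a square eye 20 x 20 with its centre at z 38, all in one line along y; plate tops at z 56, outer faces at y = -68 and 68.
- lockrod: loose retaining rod: aluminium, 12 mm dia, 90 g, nose rounded, reaching 155 along its -y, with a black block handle along +y: 22 wide (x), 50 long, z -6 to 24 (flush underneath: lies flat). Origin on the rod axis at the handle's inner face. Starts home through all three eyes, handle upright on the +y (red) side, resting on the eyes' lower edges (axis at z 34); draws out freely.
- rod_mid (a point): point on the rod's axis 68 from the handle's inner face: in the middle eye when the handle is home against an outer plate
- rod_tip (a point): end of the rod's nose, 155 from the handle's inner face
- red1: bearing driver with a red grip, standing upright on the table: steel foot disc 46 mm dia x 10 thick, stem 22 dia up to 100 tall, red from 42 up; 250 g, weight low in the foot. Origin at the centre of the foot's underside, z up the stem. May be absent.
- red2: bearing driver with a red grip, standing upright on the table: steel foot disc 46 mm dia x 10 thick, stem 22 dia up to 100 tall, red from 42 up; 250 g, weight low in the foot. Origin at the centre of the foot's underside, z up the stem. May be absent.
- red3: bearing driver with a red grip, standing upright on the table: steel foot disc 46 mm dia x 10 thick, stem 22 dia up to 100 tall, red from 42 up; 250 g, weight low in the foot. Origin at the centre of the foot's underside, z up the stem. May be absent.
- blue1: bearing driver with a blue grip, standing upright on the table: steel foot disc 46 mm dia x 10 thick, stem 22 dia up to 100 tall, blue from 42 up; 250 g, weight low in the foot. Origin at the centre of the foot's underside, z up the stem. May be absent.
- blue2: bearing driver with a blue grip, standing upright on the table: steel foot disc 46 mm dia x 10 thick, stem 22 dia up to 100 tall, blue from 42 up; 250 g, weight low in the foot. Origin at the centre of the foot's underside, z up the stem. May be absent.
- blue3: bearing driver with a blue grip, standing upright on the table: steel foot disc 46 mm dia x 10 thick, stem 22 dia up to 100 tall, blue from 42 up; 250 g, weight low in the foot. Origin at the centre of the foot's underside, z up the stem. May be absent.
- socket_a: bystander: plain steel socket, 50 dia x 55 tall; origin at or near its underside
- socket_b: bystander: dark steel socket, 42 dia x 45 tall; origin at or near its underside
- spanner: bystander: steel spanner lying flat, about 170 long; origin at or near its underside
- screwdriver: bystander: yellow-handled screwdriver lying flat, 200 long; origin at or near its underside
- mallet: bystander: hammer lying flat, 260 long; origin at or near its underside
- grease_tin: bystander: green tin, 84 dia x 100 tall; origin at or near its underside
- parts_box: bystander: cardboard box 90 x 130 x 70; origin at or near its underside

How it is judged (in metres and radians):
On the way, in this order (a step that is already met when the one before it is completed fails the run):
1. the rod is drawn right out of the rack (distance between rod_mid and eye_mid above 0.15 m), for 0.2 s.
2. every driver present stands in the lane of its colour, foot under the lips, past the rod line (x of red1 in the frame of lane_red between 0.015 and 0.14 m and y of red1 in the frame of lane_red between -0.01 and 0.01 m and z of each of red1, red2, red3 in the frame of lane_red below 0.006 m and angle between each of red1, red2, red3, blue1, blue2, blue3's own z axis and vertical below 0.15 rad and x of red2 in the frame of lane_red between 0.015 and 0.14 m and y of red2 in the frame of lane_red between -0.01 and 0.01 m and x of red3 in the frame of lane_red between 0.015 and 0.14 m and y of red3 in the frame of lane_red between -0.01 and 0.01 m and x of blue1 in the frame of lane_blue between 0.015 and 0.14 m and y of blue1 in the frame of lane_blue between -0.01 and 0.01 m and z of each of blue1, blue2, blue3 in the frame of lane_blue below 0.006 m and x of blue2 in the frame of lane_blue between 0.015 and 0.14 m and y of blue2 in the frame of lane_blue between -0.01 and 0.01 m and x of blue3 in the frame of lane_blue between 0.015 and 0.14 m and y of blue3 in the frame of lane_blue between -0.01 and 0.01 m), for 0.2 s.
3. the rod is through all three eyes with its handle home (distance between rod_mid and eye_mid below 0.015 m and angle between the y axis of lockrod and the y axis of rack, either way round below 0.1 rad), for 0.2 s.
At the end, for the whole second after the job is handed in: every driver present in its colour's lane: foot centre 15 to 140 mm past the rod line, within 10 mm of the centre line, foot within 6 mm of the floor, tilt under 0.15 rad; rod_mid within 15 mm of the middle eye's centre, rod within 0.1 rad of the rack's y axis; all at rest (all of step 2 and all of step 3 and linear speed of each of lockrod, red1, red2, red3, blue1, blue2, blue3 below 0.03 m/s); the robot touches nothing.
It fails at once if a bystander is moved by more than 60 mm (distance of any of socket_a, socket_b, spanner, screwdriver, mallet, grease_tin, parts_box from where it was at the start of the episode above 0.06 m).
Of red1, red2, red3, blue1, blue2, blue3 only 4 to 6 are there at a start; the rules pass over those that are not, and their reading is None.
At some moment in a run one of red1, red2, red3, blue1, blue2, blue3 may be knocked a few centimetres aside while the robot is not near it.
It also fails if it takes over 210 s, if anything falls off the work surface, if the arm or the gripper's body presses on something with over 40 N, if the wrist force passes 120 N, or if a joint passes its speed limit or range.

ROBOT

A 6-joint arm with a two-finger parallel gripper is mounted at the origin on the work surface. World frame = base frame: x ahead of the robot, y to its left, z up, the work surface at z = 0. Lengths are in mm, angles in rad, forces in N, time in s.
With the tool pointing down it reaches from about 225 to 725 mm from the base axis. Payload 3.1 kg.
Tool frame: the origin (TCP) lies on the centre line of the jaws, within the pads' length; the fingertips stand 22 mm ahead of it and the grasp point (between the pads) lies 3 mm ahead of it; z points along the fingers, y is the direction in which the jaws open and shut (so a half turn about z gives the same grasp; the last joint's range is limited). The gripper opens to 85 mm and grips with 20 to 120 N. Pads are 22 mm wide; open, the fingers measure 114 mm over their backs; the gripper's body (76 mm by 85 mm) begins 54 mm behind the grasp point. The pads swing forward as they close: fully open they stand 13 mm farther back than shut.
Start: joints at [1.177, 0.048, 0.099, 1.622, 0, 1.443], TCP at [137.915, 506.554, 253.312] pointing down, gripper open.
Joint ranges: [-2.91, 2.91], [-0.99, 1.94], [-1.21, 1.42], [-2.12, 2.29], [-1.49, 1.47], [-3.14, 3.14]. Speed limits (rad/s): [2.79, 2.79, 3.14, 3.14, 3.14, 3.14].

INTERFACE

Orientations are given as a unit quaternion [w, x, y, z].
In Python, from workcell import * gives the robot as it stands.
- The arm moves only by the tool carry_out, never from a script. Its argument "series" is a list of rows, each an object of numbers: "dx", "dy", "dz": the shift along the world's x, y, z in cm; "turn": the turn about the world's z in rad. In form: [{"dx": .., "dy": .., "dz": .., "turn": ..}, ...]. A call has exactly 5 rows; each row shifts and turns the pose as measured when the row begins; what a row does not reach is not made up. A row lasts 1/10 s, in which the tool goes at most 50 mm and 8.59 degrees, less where a joint would pass 70% of its speed; a pose out of reach is approached as far as the arm can. A call with a gripper value outside its range is refused whole. "hand" is the opening, from 0 (shut) to 1 (fully open), set as the call begins (left out, the last holds). The fingers move at their own pace and stop on an object; the grip force is fixed at half the most. Time passes only in rows, so rows that do not move let the fingers close, or fill a call up. It gives the time, the measured TCP pose, the force and the opening at its end, in the units of the state.
- observe(): the state, without advancing time (a new reading comes with each control period).
- capture(name): name is "side" or "top" or "wrist"; returns a dict with "color" (384x512x3 uint8, red, green, blue), "fx", "fy", "cx", "cy" (pixels), "world_from_camera" (4x4, takes a point from camera to world coordinates). Camera axes: x right, y down, z forward; pixel columns grow to the right and rows downward; lengths in mm; the calibration is good to about 2 mm. A picture is of the moment at which its call begins. There is no depth.
- job_done(): hands the job in, once; it reports no verdict.
The state is a dict: "time": time; "q": joint angles; "qd": joint speeds; "joint_efforts": joint torques, N m; "eef_pos": TCP position; "eef_rot": TCP orientation; "ft_force": force on the tool from outside, world axes, zero at the start; "torque": the same for the moment, N m; "grip_width": opening from 0.0 (shut) to 1.0 (fully open).
Only numpy, scipy, OpenCV 4.12 (cv2) and the standard library are available. Lean on these libraries where they do the work, as an engineer would, in place of code of your own. Each camera call takes 0.05 s, during which the arm holds its last target.

## Working session

There is one attempt and no reset: what is moved stays moved. The work goes in short steps, Python scripts to look and compute and a tool call to move; the robot and the scene stay as the last step left them, time stands still between calls to the robot, and variables do not carry over. Pictures are saved under pics/ and viewed, and the job is handed in when it is done.

Besides the shell and the picture viewer there is one more tool, called after "Request:" in YAML: its name, and indented under it one key for each argument. carry_out: Moves the arm, as the interface text tells. Its arguments: {"type":"object","properties":{"series":{"type":"array"},"hand":{"type":"number"}},"required":["series"]}

```bash
ls; mkdir -p pics
python3 - <<'E'
from workcell import *
import cv2
s=observe(); print(s)
for n in ["top","side","wrist"]:
    c=capture(n); cv2.imwrite(f"pics/{n}0.png",c["color"][:,:,::-1]); print(n,c["fx"],c["fy"],c["cx"],c["cy"],c["world_from_camera"])
E
```

```text
pics
{'time': 0.0, 'q': array([1.17718035e+00, 4.87404415e-02, 9.75749563e-02, 1.62203841e+00,
       2.17516995e-05, 1.44297693e+00]), 'qd': array([ 6.01935356e-04, -4.84991698e-04,  4.45749909e-05,  1.53100735e-04,
        4.48372227e-05,  1.30616232e-04]), 'joint_efforts': array([-5.38885488e-04, -3.38783276e+01,  3.20015073e+01,  2.02864077e-02,
       -2.04257540e-04, -1.30152904e-05]), 'eef_pos': array([137.6969259 , 506.01828435, 252.11103338]), 'eef_rot': array([-3.20813045e-04,  1.32507347e-01,  9.91181292e-01, -1.16030064e-03]), 'ft_force': array([ 0.1501319 , -0.28581283,  0.4487412 ]), 'torque': array([0.01140984, 0.02920182, 0.01167984]), 'grip_width': 1.0025121929192127}
top 363.19268044130416 363.19268044130416 255.35070473775713 199.89852838522668 [[-7.90500018e-03 -9.85686307e-01  1.68404322e-01  3.11528603e+02]
 [-9.99968179e-01  7.97284497e-03 -2.73297750e-04  4.12334942e+01]
 [-1.07327570e-03 -1.68401123e-01 -9.85717967e-01  1.28649216e+03]
 [ 0.00000000e+00  0.00000000e+00  0.00000000e+00  1.00000000e+00]]
side 355.07028754526164 355.07028754526164 256.85526628197147 193.27646493469206 [[ 7.06242803e-01 -5.10782389e-01  4.90226943e-01  2.54185890e+01]
 [-7.07964245e-01 -5.12252004e-01  4.86193904e-01 -4.64116800e+02]
 [ 2.78045018e-03 -6.90434093e-01 -7.23389959e-01  7.62852575e+02]
 [ 0.00000000e+00  0.00000000e+00  0.00000000e+00  1.00000000e+00]]
wrist 337.5552397369364 337.5552397369364 257.2319465771485 191.34162169941592 [[ 2.61676351e-01  9.32837504e-01  2.47668487e-01  7.50543462e+01]
 [ 9.65151325e-01 -2.52142042e-01 -7.00522028e-02  5.23597169e+02]
 [-2.89968384e-03  2.57368573e-01 -9.66308962e-01  3.72457979e+02]
 [ 0.00000000e+00  0.00000000e+00  0.00000000e+00  1.00000000e+00]]
```

View pics/top0.png

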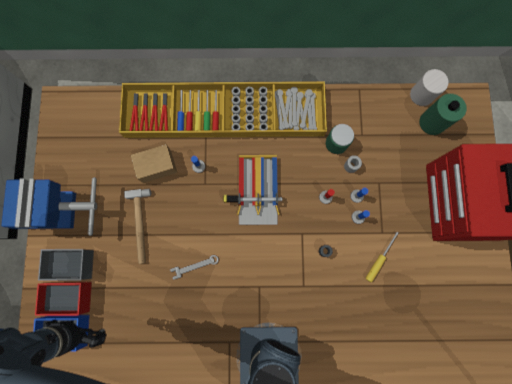

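View pics/side0.png

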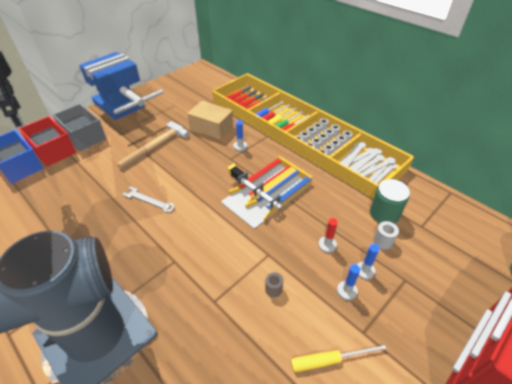

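View pics/wrist0.png

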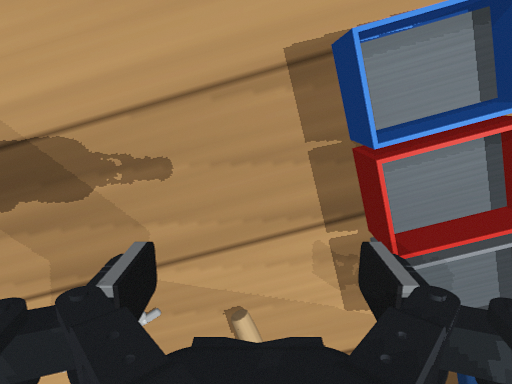

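```bash
cat > h.py <<'E'
from workcell import *
import cv2, numpy as np
def K(c): return np.array([[c["fx"],0,c["cx"]],[0,c["fy"],c["cy"]],[0,0,1.]])
def p2w(c,u,v,z):
    T=np.array(c["world_from_camera"]); d=T[:3,:3]@np.array([(u-c["cx"])/c["fx"],(v-c["cy"])/c["fy"],1]); o=T[:3,3]
    return o+d*(z-o[2])/d[2]
def w2p(c,p):
    T=np.array(c["world_from_camera"]); q=T[:3,:3].T@(np.array(p,float)-T[:3,3])
    return c["cx"]+c["fx"]*q[0]/q[2], c["cy"]+c["fy"]*q[1]/q[2]
def crop(c,name,x0,y0,x1,y1,s):
    im=cv2.resize(c["color"][y0:y1,x0:x1,::-1],None,fx=s,fy=s,interpolation=cv2.INTER_CUBIC); cv2.imwrite("pics/"+name,im)
E
python3 - <<'E'
from h import *
c=capture("top")
crop(c,"t1.png",180,140,380,240,4)
for n,u,v in [("blueL",198,169),("red",326,201),("blueA",358,200),("blueB",359,220)]: print(n,p2w(c,u,v,5).round())
for u,v in [(239,223),(277,223),(240,157),(277,156)]: print(p2w(c,u,v,10).round())
c=capture("side"); crop(c,"s1.png",215,150,315,230,8)
E
```

```text
blueL [646. 248.   5.]
red [ 524. -212.    5.]
blueA [ 527. -326.    5.]
blueB [ 455. -326.    5.]
[447.  99.  10.]
[446. -35.  10.]
[688.  95.  10.]
[691. -39.  10.]
```

View pics/t1.png

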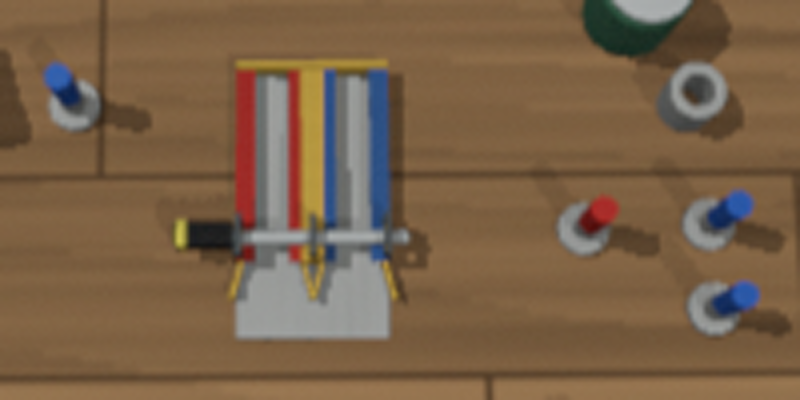

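View pics/s1.png

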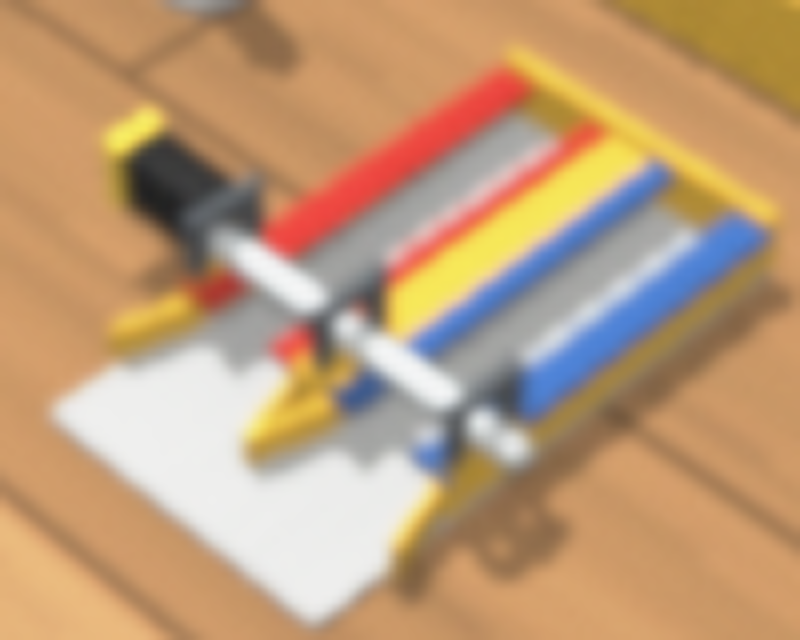

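Request:
carry_out:
  series:
    - {"dx":2.4,"dy":-2.5,"dz":0,"turn":-0.09}
    - {"dx":2.4,"dy":-2.5,"dz":0,"turn":-0.09}
    - {"dx":2.4,"dy":-2.5,"dz":0,"turn":-0.09}
    - {"dx":2.4,"dy":-2.5,"dz":0,"turn":-0.09}
    - {"dx":2.4,"dy":-2.5,"dz":0,"turn":-0.09}
  hand: 1

```text
time: 0.75
eef_pos: [257.9, 379.5, 251.0]
eef_rot: [-0.001, 0.354, 0.935, -0.001]
ft_force: [0.6, 0.5, -0.4]
grip_width: 1.003
```

Request:
carry_out:
  series:
    - {"dx":2.4,"dy":-2.5,"dz":0,"turn":-0.09}
    - {"dx":2.4,"dy":-2.5,"dz":0,"turn":-0.09}
    - {"dx":2.4,"dy":-2.5,"dz":0,"turn":-0.09}
    - {"dx":2.4,"dy":-2.5,"dz":0,"turn":-0.09}
    - {"dx":2.4,"dy":-2.5,"dz":0,"turn":-0.09}

```text
time: 1.25
eef_pos: [381.7, 248.6, 250.8]
eef_rot: [-0.001, 0.561, 0.828, 0.0]
ft_force: [0.7, 0.0, -0.9]
grip_width: 1.0
```

Request:
carry_out:
  series:
    - {"dx":2.4,"dy":-2.5,"dz":0,"turn":-0.09}
    - {"dx":2.4,"dy":-2.5,"dz":0,"turn":-0.09}
    - {"dx":2.4,"dy":-2.5,"dz":0,"turn":-0.09}
    - {"dx":2.4,"dy":-2.5,"dz":0,"turn":-0.09}
    - {"dx":0,"dy":0,"dz":0,"turn":0}

```text
time: 1.75
eef_pos: [483.1, 140.7, 249.8]
eef_rot: [-0.0, 0.708, 0.706, 0.0]
ft_force: [-0.5, 0.9, -0.7]
grip_width: 0.994
```

Run:
```python
from h import *
c=capture("wrist"); cv2.imwrite("pics/w1.png",c["color"][:,:,::-1]); print(np.round(c["world_from_camera"],3)); print(observe()["eef_pos"])
```

```text
[[ 1.00000e+00 -2.00000e-03 -1.00000e-03  4.83341e+02]
 [-2.00000e-03 -9.66000e-01 -2.58000e-01  2.05839e+02]
 [-0.00000e+00  2.58000e-01 -9.66000e-01  3.70080e+02]
 [ 0.00000e+00  0.00000e+00  0.00000e+00  1.00000e+00]]
[481.83223835 141.97126121 249.98152754]
```

View pics/w1.png

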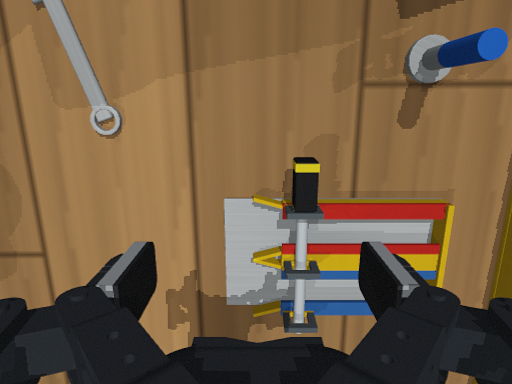

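Run:
```python
from h import *
c=capture("wrist"); crop(c,"w1a.png",215,150,465,335,3)
```

```text
(no output)
```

View pics/w1a.png

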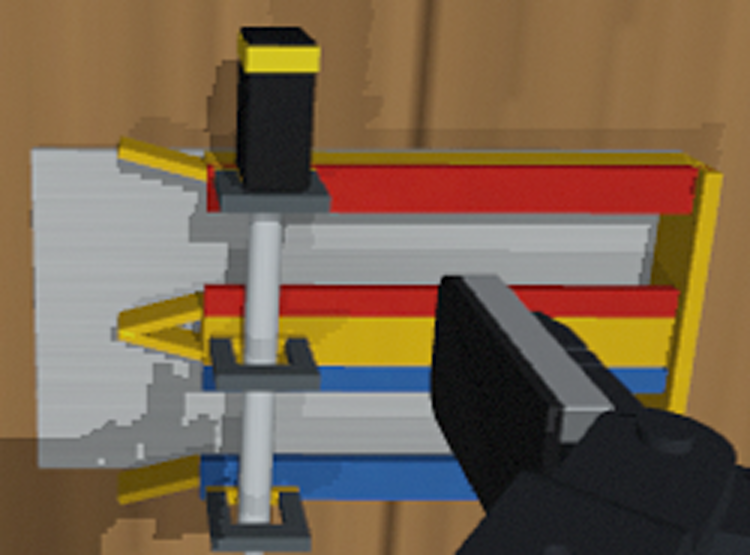

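```bash
cat > fit.py <<'E'
from h import *
from scipy.optimize import least_squares
def fit(c,P,U,off=0):
    P=np.array(P,float);U=np.array(U,float)
    def f(x):
        cs,sn=np.cos(x[2]),np.sin(x[2]); r=[]
        for p,u in zip(P,U):
            w=[x[0]+cs*p[0]-sn*p[1],x[1]+sn*p[0]+cs*p[1],p[2]]
            a=w2p(c,w); r+= [a[0]-u[0],a[1]-u[1]]
        return np.array(r)
    s=least_squares(f,[530,30,0]); return s.x,s.fun.reshape(-1,2)
E
python3 - <<'E'
from fit import *
c=capture("wrist")
P=[(-85,68,4),(-85,-68,4),(-20,51,25),(-20,21,20),(-20,-21,25),(-20,-51,20),(155,51,25),(155,21,20)]
U=[(31,150),(38,468),(207,212),(205,286),(202,391),(200,456),(690,212),(678,287)]
U=[(a/3+215,b/3+150) for a,b in U]
x,r=fit(c,P,U); print(x); print(r.round(1))
ct=capture("top")
P=[(-85,68,4),(-85,-68,4)];U=[(239,224.5),(277.25,224.5)]
print(fit(ct,P,U))
for n,p in dict(rodtopend=(0,118,58),hin=(0,68,58)).items(): print(n,w2p(c,[x[0]+p[0]-x[2]*p[1],x[1]+p[1]+x[2]*p[0],p[2]]))
b=p2w(c,429,60,10); print("blueL",b)
E
```

```text
[5.29886393e+02 3.23068702e+01 4.91132942e-04]
[[ 0.2  0.3]
 [ 0.4  0. ]
 [ 0.1  0.3]
 [-0.2 -0.6]
 [ 0.4  0.3]
 [ 0.2 -0.6]
 [ 0.6  0.7]
 [-1.6 -0.6]]
(array([ 5.27174357e+02,  3.10753080e+01, -8.00971755e-03]), array([[-0.0770585 , -0.00059674],
       [ 0.07704097, -0.00077921]]))
rodtopend (np.float64(309.6308682781979), np.float64(165.5881313763077))
hin (np.float64(307.49937883033584), np.float64(216.07889881724213))
blueL [652.2489483  248.92421551  10.        ]
```

Request:
carry_out:
  series:
    - {"dx":2.4,"dy":-1.0,"dz":-2.5}
    - {"dx":2.4,"dy":-1.0,"dz":-2.5}
    - {"dx":0,"dy":0,"dz":-4}
    - {"dx":0,"dy":0,"dz":-4}
    - {"dx":0,"dy":0,"dz":0}

```text
invalid input at $.series[0]: expected keys dx, dy, dz, turn
```

Request:
carry_out:
  series:
    - {"dx":2.4,"dy":-1.0,"dz":-2.5,"turn":0}
    - {"dx":2.4,"dy":-1.0,"dz":-2.5,"turn":0}
    - {"dx":0,"dy":0,"dz":-4,"turn":0}
    - {"dx":0,"dy":0,"dz":-4,"turn":0}
    - {"dx":0,"dy":0,"dz":0,"turn":0}

```text
time: 2.45
eef_pos: [526.9, 130.3, 120.8]
eef_rot: [0.0, 0.701, 0.713, 0.004]
ft_force: [-0.5, -0.6, -1.5]
grip_width: 0.999
```

Request:
carry_out:
  series:
    - {"dx":0.3,"dy":-0.8,"dz":-2.5,"turn":-0.015}
    - {"dx":0,"dy":0,"dz":-2,"turn":0}
    - {"dx":0,"dy":0,"dz":-1,"turn":0}
    - {"dx":0,"dy":0,"dz":0,"turn":0}
    - {"dx":0,"dy":0,"dz":0,"turn":0}

```text
time: 2.95
eef_pos: [531.7, 127.3, 73.7]
eef_rot: [0.003, 0.703, 0.711, 0.008]
ft_force: [-0.4, 0.0, -0.6]
grip_width: 1.004
```

Run:
```python
from h import *
c=capture("wrist"); cv2.imwrite("pics/w2.png",c["color"][:,:,::-1]); print(observe()["eef_pos"],observe()["eef_rot"],observe()["ft_force"])
```

```text
[531.97594091 127.35097241  74.02093687] [0.00332815 0.70309887 0.71103287 0.00855339] [-0.72327051  0.05386652 -0.04010217]
```

View pics/w2.png

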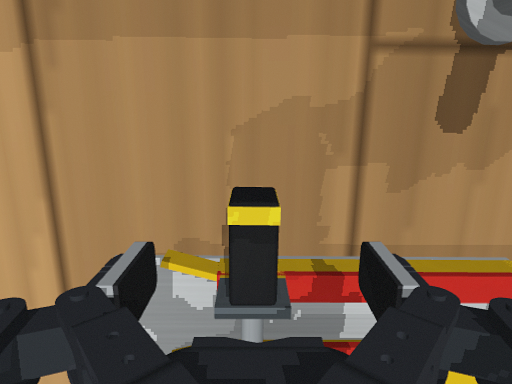

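Request:
carry_out:
  series:
    - {"dx":-0.1,"dy":-0.4,"dz":-1.2,"turn":0}
    - {"dx":0,"dy":0,"dz":-0.8,"turn":0}
    - {"dx":0,"dy":0,"dz":-0.3,"turn":0}
    - {"dx":0,"dy":0,"dz":0,"turn":0}
    - {"dx":0,"dy":0,"dz":0,"turn":0}

```text
time: 3.5
eef_pos: [533.1, 123.3, 52.6]
eef_rot: [0.005, 0.703, 0.711, 0.011]
ft_force: [0.5, -0.4, -0.9]
grip_width: 0.999
```

Request:
carry_out:
  series:
    - {"dx":-0.3,"dy":0,"dz":0,"turn":-0.01}
    - {"dx":0,"dy":0,"dz":0,"turn":0}
    - {"dx":0,"dy":0,"dz":0,"turn":0}
    - {"dx":0,"dy":0,"dz":0,"turn":0}
    - {"dx":0,"dy":0,"dz":0,"turn":0}
  hand: 0.15

```text
time: 4.0
eef_pos: [530.1, 123.2, 53.2]
eef_rot: [0.005, 0.707, 0.707, 0.011]
ft_force: [-0.1, -0.1, 0.0]
grip_width: 0.246
```

Request:
carry_out:
  series:
    - {"dx":0,"dy":0,"dz":0,"turn":0}
    - {"dx":0,"dy":0,"dz":0,"turn":0}
    - {"dx":0,"dy":0,"dz":0,"turn":0}
    - {"dx":0,"dy":0,"dz":0,"turn":0}
    - {"dx":0,"dy":0,"dz":0,"turn":0}

```text
time: 4.5
eef_pos: [530.2, 123.3, 53.2]
eef_rot: [0.005, 0.707, 0.707, 0.011]
ft_force: [-0.5, 0.3, 0.3]
grip_width: 0.241
```

Request:
carry_out:
  series:
    - {"dx":0,"dy":0.3,"dz":0.4,"turn":0}
    - {"dx":0,"dy":2,"dz":0,"turn":0}
    - {"dx":0,"dy":3,"dz":0,"turn":0}
    - {"dx":0,"dy":3,"dz":0,"turn":0}
    - {"dx":0,"dy":3,"dz":0,"turn":0}

```text
time: 5.0
eef_pos: [530.2, 236.6, 57.6]
eef_rot: [0.005, 0.71, 0.704, 0.01]
ft_force: [0.0, -0.4, -0.2]
grip_width: 0.248
```

Request:
carry_out:
  series:
    - {"dx":0,"dy":3,"dz":0,"turn":0}
    - {"dx":0,"dy":3,"dz":0,"turn":0}
    - {"dx":0,"dy":3,"dz":0,"turn":0}
    - {"dx":0,"dy":2,"dz":0,"turn":0}
    - {"dx":0,"dy":0,"dz":0,"turn":0}

```text
time: 5.5
eef_pos: [528.8, 356.4, 57.9]
eef_rot: [0.004, 0.708, 0.706, 0.012]
ft_force: [-0.4, -0.1, -0.9]
grip_width: 0.246
```

Run:
```python
from h import *
for n in ["top","side"]:
  c=capture(n); cv2.imwrite(f"pics/{n}3.png",c["color"][:,:,::-1])
print(observe()["eef_pos"],observe()["eef_rot"],observe()["ft_force"])
```

```text
[528.85713869 353.80190923  57.67639069] [0.00498644 0.70870868 0.70540365 0.01062171] [-0.31250297  0.12603197 -1.32115571]
```

View pics/side3.png

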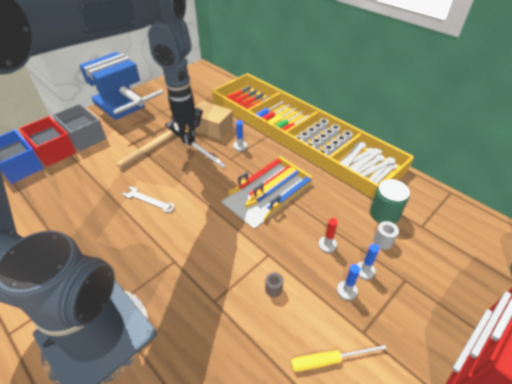

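View pics/top3.png

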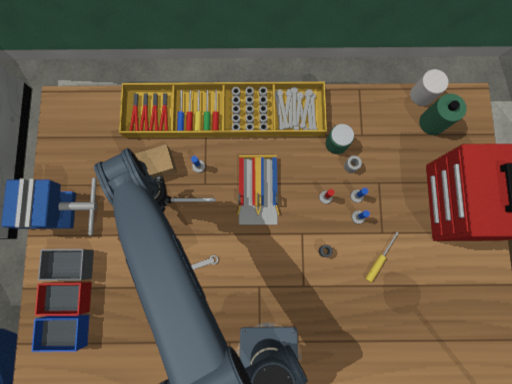

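Request:
carry_out:
  series:
    - {"dx":-2.5,"dy":-2.2,"dz":0,"turn":0}
    - {"dx":-2.4,"dy":-2.2,"dz":-1.0,"turn":0}
    - {"dx":0,"dy":0,"dz":-1.0,"turn":0}
    - {"dx":0,"dy":0,"dz":-0.5,"turn":0}
    - {"dx":0,"dy":0,"dz":0,"turn":0}

```text
time: 6.1
eef_pos: [476.9, 302.7, 28.5]
eef_rot: [0.005, 0.711, 0.703, 0.007]
ft_force: [-0.1, -0.3, -1.7]
grip_width: 0.247
```

Request:
carry_out:
  series:
    - {"dx":0,"dy":0,"dz":-0.2,"turn":0}
    - {"dx":0,"dy":0,"dz":-0.2,"turn":0}
    - {"dx":0,"dy":0,"dz":0,"turn":0}
    - {"dx":0,"dy":0,"dz":0,"turn":0}
    - {"dx":0,"dy":0,"dz":0,"turn":0}

```text
time: 6.6
eef_pos: [481.6, 304.4, 27.3]
eef_rot: [0.006, 0.711, 0.703, 0.01]
ft_force: [-0.2, 0.4, -0.6]
grip_width: 0.247
```

Request:
carry_out:
  series:
    - {"dx":0,"dy":0,"dz":-0.2,"turn":0}
    - {"dx":0,"dy":0,"dz":0,"turn":0}
    - {"dx":0,"dy":0,"dz":0,"turn":0}
    - {"dx":0,"dy":0,"dz":0,"turn":0}
    - {"dx":0,"dy":0,"dz":0,"turn":0}

```text
time: 7.1
eef_pos: [482.1, 305.0, 25.7]
eef_rot: [0.006, 0.711, 0.703, 0.011]
ft_force: [0.3, -0.3, -0.8]
grip_width: 0.247
```

Request:
carry_out:
  series:
    - {"dx":0,"dy":0,"dz":0,"turn":0}
    - {"dx":0,"dy":0,"dz":0,"turn":0}
    - {"dx":0,"dy":0,"dz":0,"turn":0}
    - {"dx":0,"dy":0,"dz":0,"turn":0}
    - {"dx":0,"dy":0,"dz":0,"turn":0}
  hand: 0.7

```text
time: 7.6
eef_pos: [482.6, 305.1, 26.4]
eef_rot: [0.007, 0.711, 0.703, 0.011]
ft_force: [0.4, 0.1, -0.6]
grip_width: 0.706
```

Request:
carry_out:
  series:
    - {"dx":0,"dy":0,"dz":4,"turn":0}
    - {"dx":0,"dy":0,"dz":4.5,"turn":0}
    - {"dx":2,"dy":-1.5,"dz":4,"turn":0}
    - {"dx":3.5,"dy":-2.5,"dz":2,"turn":0}
    - {"dx":3.5,"dy":-3,"dz":1,"turn":0}
  hand: 1

```text
time: 8.1
eef_pos: [566.0, 235.3, 183.2]
eef_rot: [0.004, 0.707, 0.707, 0.007]
ft_force: [0.8, 0.6, -0.8]
grip_width: 1.004
```

Request:
carry_out:
  series:
    - {"dx":3.5,"dy":-3,"dz":1,"turn":0}
    - {"dx":2.5,"dy":-3,"dz":0.5,"turn":0}
    - {"dx":0,"dy":0,"dz":0,"turn":0}
    - {"dx":0,"dy":0,"dz":0,"turn":0}
    - {"dx":0,"dy":0,"dz":0,"turn":0}

```text
time: 8.6
eef_pos: [633.8, 168.7, 202.4]
eef_rot: [0.007, 0.709, 0.705, 0.01]
ft_force: [-0.8, 1.2, 0.2]
grip_width: 0.997
```

Run:
```python
from h import *
c=capture("wrist"); cv2.imwrite("pics/w4.png",c["color"][:,:,::-1]); print(observe()["eef_pos"],observe()["eef_rot"],observe()["ft_force"])
c=capture("top");crop(c,"t4.png",150,140,390,290,3)
```

```text
[633.47309766 169.1090176  202.29921044] [0.00733386 0.70913355 0.70496423 0.01006266] [-0.23608517  0.04621381 -0.19729224]
```

View pics/w4.png

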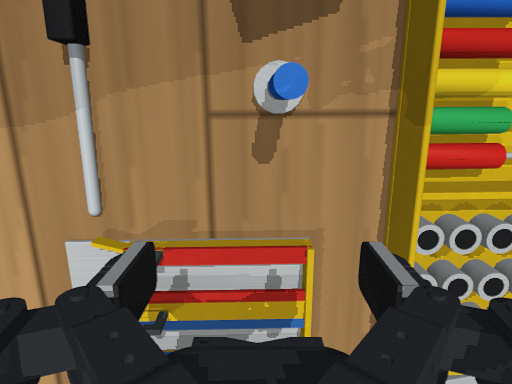

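View pics/t4.png

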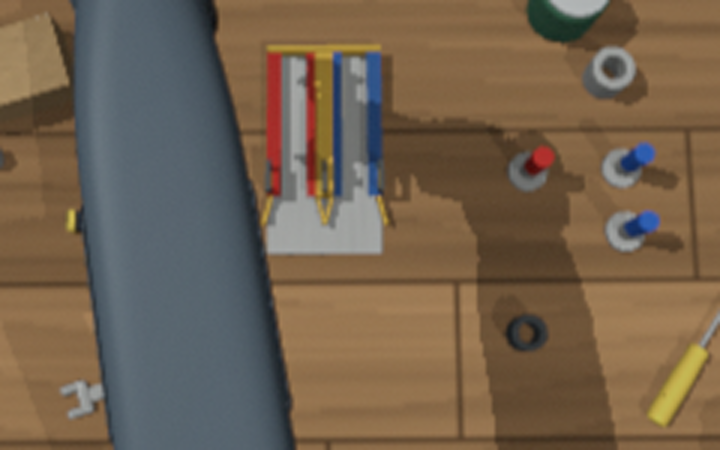

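Run:
```python
from h import *
c=capture("wrist"); print(p2w(c,291,81,100),p2w(c,280,87,8), "rodtip",p2w(c,95,212,6),p2w(c,76,45,6))
print("end stop corners", p2w(c,312,242,25))
```

```text
[657.33580905 247.17246665 100.        ] [658.62519095 247.4492453    8.        ] rodtip [479.67930149 131.61854545   6.        ] [482.43270922 282.67581304   6.        ]
end stop corners [689.52493789 105.24038885  25.        ]
```

Request:
carry_out:
  series:
    - {"dx":0.5,"dy":1.6,"dz":0,"turn":0.149}
    - {"dx":0.5,"dy":1.6,"dz":0,"turn":0.149}
    - {"dx":0.5,"dy":1.6,"dz":0,"turn":0.149}
    - {"dx":0.5,"dy":1.6,"dz":0,"turn":0.149}
    - {"dx":0.4,"dy":1.4,"dz":0,"turn":0.149}

```text
time: 9.25
eef_pos: [652.7, 253.6, 202.1]
eef_rot: [0.002, 0.398, 0.917, 0.011]
ft_force: [0.5, 0.1, -0.2]
grip_width: 1.004
```

Request:
carry_out:
  series:
    - {"dx":0,"dy":0,"dz":-1.0,"turn":0.149}
    - {"dx":0,"dy":0,"dz":-1.0,"turn":0.149}
    - {"dx":0,"dy":0,"dz":-1.0,"turn":0.149}
    - {"dx":0,"dy":0,"dz":-1.0,"turn":0.149}
    - {"dx":0,"dy":0,"dz":-1.0,"turn":0.149}

```text
time: 9.75
eef_pos: [648.6, 263.3, 151.8]
eef_rot: [-0.002, 0.035, 0.999, 0.012]
ft_force: [-0.1, -0.2, 0.5]
grip_width: 1.0
```

Request:
carry_out:
  series:
    - {"dx":0,"dy":0,"dz":0,"turn":0.08}
    - {"dx":0,"dy":0,"dz":0,"turn":0}
    - {"dx":0,"dy":0,"dz":0,"turn":0}
    - {"dx":0,"dy":0,"dz":0,"turn":0}
    - {"dx":0,"dy":0,"dz":0,"turn":0}

```text
time: 10.25
eef_pos: [643.8, 267.0, 148.8]
eef_rot: [-0.006, -0.009, 1.0, 0.012]
ft_force: [0.4, 0.1, 0.2]
grip_width: 1.0
```

```bash
cat >> h.py <<'E'
def st():
    s=observe(); w,x,y,z=s["eef_rot"]; from scipy.spatial.transform import Rotation as R
    M=R.from_quat([x,y,z,w]).as_matrix(); print("t",round(s["time"],2),"pos",s["eef_pos"].round(1),"yaw(tool y)",round(float(np.arctan2(M[1,1],M[0,1])),3),"tool z",M[:,2].round(3),"F",s["ft_force"].round(1),"g",round(float(s["grip_width"]),3)); return s
E
python3 - <<'E'
from h import *
st()
c=capture("wrist"); cv2.imwrite("pics/w5.png",c["color"][:,:,::-1])
E
```

```text
t 10.25 pos [643.8 267.  148.8] yaw(tool y) 1.589 tool z [-0.011  0.023 -1.   ] F [0.4 0.1 0.2] g 1.0
```

View pics/w5.png

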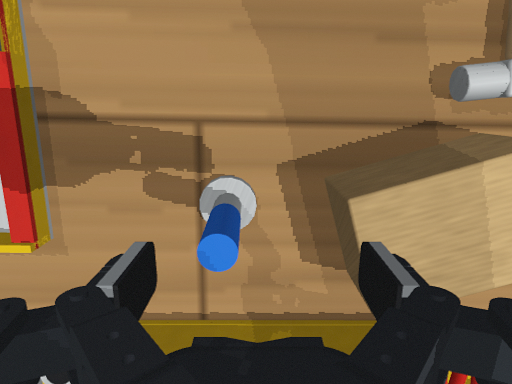

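Run:
```python
from h import *
c=capture("wrist")
print("stem",p2w(c,218,253,100),p2w(c,227,203,8))
for u,v in [(326,182),(348,198),(374,300)]: print("box",p2w(c,u,v,70))
```

```text
stem [658.27266918 247.24208951 100.        ] [656.87502933 246.24320761   8.        ]
box [624.65412457 310.5481672   70.        ]
box [634.59104063 324.91581907  70.        ]
box [705.34895797 348.58318368  70.        ]
```

Request:
carry_out:
  series:
    - {"dx":0.7,"dy":-1.0,"dz":0,"turn":-0.01}
    - {"dx":0.7,"dy":-1.0,"dz":0,"turn":0}
    - {"dx":0,"dy":0,"dz":-1,"turn":0}
    - {"dx":0,"dy":0,"dz":0,"turn":0}
    - {"dx":0,"dy":0,"dz":0,"turn":0}
  hand: 0.75

```text
time: 10.85
eef_pos: [660.4, 243.6, 138.5]
eef_rot: [-0.005, -0.002, 1.0, 0.012]
ft_force: [-0.0, 0.9, -0.1]
grip_width: 0.751
```

Request:
carry_out:
  series:
    - {"dx":-0.2,"dy":0.4,"dz":-1.5,"turn":0}
    - {"dx":0,"dy":0,"dz":-1.5,"turn":0}
    - {"dx":0,"dy":0,"dz":-1.2,"turn":0}
    - {"dx":0,"dy":0,"dz":-1.0,"turn":0}
    - {"dx":0,"dy":0,"dz":0,"turn":0}

```text
time: 11.35
eef_pos: [657.6, 247.5, 82.7]
eef_rot: [-0.005, -0.002, 1.0, 0.011]
ft_force: [-0.4, -0.3, 0.1]
grip_width: 0.751
```

Request:
carry_out:
  series:
    - {"dx":0,"dy":0,"dz":0.2,"turn":0}
    - {"dx":0,"dy":0,"dz":0,"turn":0}
    - {"dx":0,"dy":0,"dz":0,"turn":0}
    - {"dx":0,"dy":0,"dz":0,"turn":0}
    - {"dx":0,"dy":0,"dz":0,"turn":0}
  hand: 0.1

```text
time: 11.85
eef_pos: [658.0, 247.4, 85.6]
eef_rot: [-0.005, -0.002, 1.0, 0.011]
ft_force: [0.1, 0.2, -2.4]
grip_width: 0.241
```

Request:
carry_out:
  series:
    - {"dx":0,"dy":0,"dz":0,"turn":0}
    - {"dx":0,"dy":0,"dz":0,"turn":0}
    - {"dx":0,"dy":0,"dz":1,"turn":0}
    - {"dx":0,"dy":0,"dz":2,"turn":0}
    - {"dx":0,"dy":0,"dz":3,"turn":0}

```text
time: 12.35
eef_pos: [653.4, 246.2, 140.0]
eef_rot: [-0.012, -0.002, 1.0, 0.01]
ft_force: [0.3, 0.2, -2.2]
grip_width: 0.242
```

Request:
carry_out:
  series:
    - {"dx":-3,"dy":0,"dz":2,"turn":0}
    - {"dx":-4.5,"dy":-0.5,"dz":0.5,"turn":0}
    - {"dx":-4.5,"dy":-1,"dz":0,"turn":0}
    - {"dx":-4,"dy":-2,"dz":0,"turn":0}
    - {"dx":-2,"dy":-4,"dz":0,"turn":0}

```text
time: 12.85
eef_pos: [474.7, 173.8, 173.7]
eef_rot: [-0.004, -0.004, 1.0, 0.013]
ft_force: [1.3, -1.3, -2.2]
grip_width: 0.246
```

Request:
carry_out:
  series:
    - {"dx":0,"dy":-4.5,"dz":0,"turn":0}
    - {"dx":0,"dy":-4.5,"dz":0,"turn":0}
    - {"dx":0,"dy":-4.5,"dz":0,"turn":0}
    - {"dx":0,"dy":-3,"dz":0,"turn":0}
    - {"dx":0,"dy":0,"dz":0,"turn":0}

```text
time: 13.35
eef_pos: [470.2, 1.2, 179.5]
eef_rot: [0.0, -0.005, 1.0, 0.011]
ft_force: [0.4, 0.2, -3.0]
grip_width: 0.238
```

Run:
```python
from h import *
st()
c=capture("wrist"); cv2.imwrite("pics/w6.png",c["color"][:,:,::-1])
c=capture("side"); crop(c,"s6.png",150,90,350,240,4)
```

```text
t 13.35 pos [470.2   1.2 179.5] yaw(tool y) 1.581 tool z [-0.     0.023 -1.   ] F [ 0.4  0.2 -3. ] g 0.238
```

View pics/w6.png

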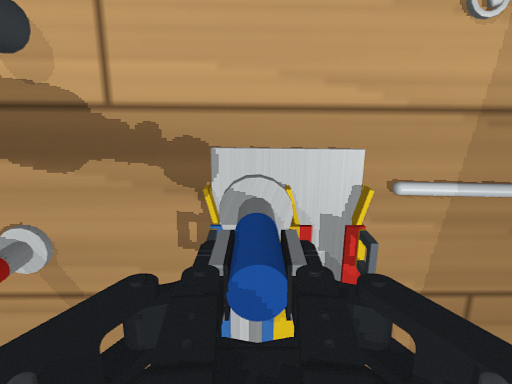

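View pics/s6.png

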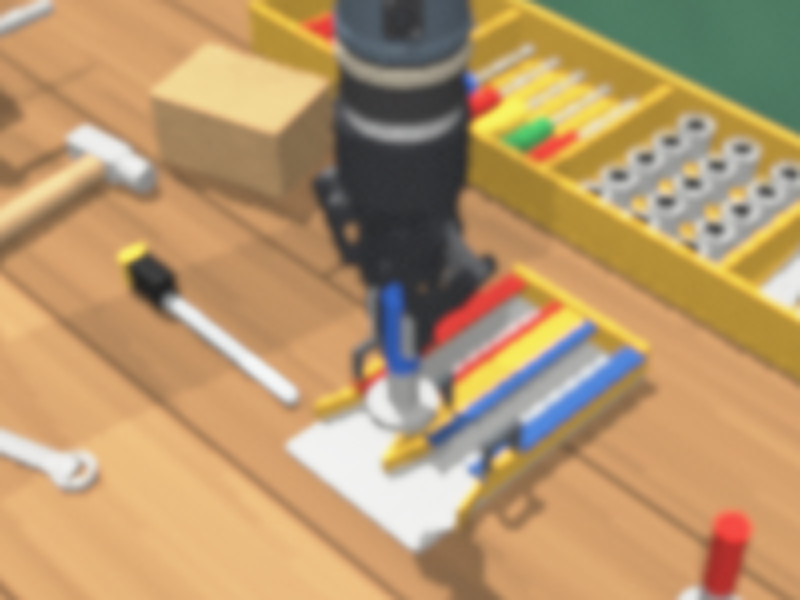

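Run:
```python
from h import *
c=capture("wrist")
a=p2w(c,211,149.5,4); b=p2w(c,364,150,4); print(a,b,(a+b)/2)
print("foot centre z94",p2w(c,255,211,104), "handle rack blue gap")
crop(c,"w6b.png",190,130,390,280,4)
```

```text
[446.40386776 -32.33860762   4.        ] [445.41130763 102.59960023   4.        ] [445.90758769  35.1304963    4.        ]
foot centre z94 [469.75221363   4.62440043 104.        ] handle rack blue gap
```

View pics/w6b.png

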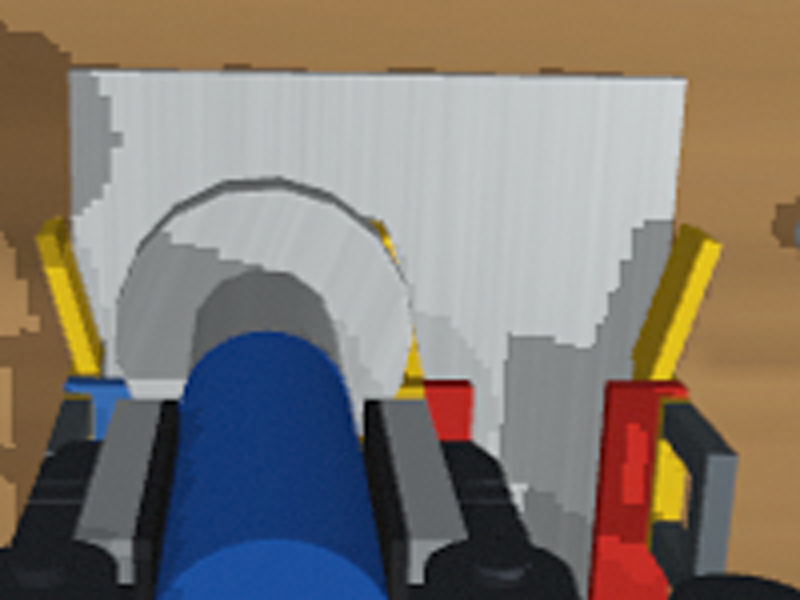

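Request:
carry_out:
  series:
    - {"dx":-0.2,"dy":-0.5,"dz":-2.5,"turn":-0.01}
    - {"dx":0,"dy":0,"dz":-2.5,"turn":0}
    - {"dx":0,"dy":0,"dz":-2,"turn":0}
    - {"dx":0,"dy":0,"dz":-0.8,"turn":0}
    - {"dx":0,"dy":0,"dz":0,"turn":0}

```text
time: 14.0
eef_pos: [469.5, 6.1, 101.4]
eef_rot: [0.002, -0.007, 1.0, 0.014]
ft_force: [0.8, 0.1, -3.1]
grip_width: 0.243
```

Request:
carry_out:
  series:
    - {"dx":-0.1,"dy":-0.9,"dz":0,"turn":0}
    - {"dx":0,"dy":0,"dz":0,"turn":0}
    - {"dx":0,"dy":0,"dz":0,"turn":0}
    - {"dx":0,"dy":0,"dz":0,"turn":0}
    - {"dx":0,"dy":0,"dz":0,"turn":0}

```text
time: 14.5
eef_pos: [471.2, -2.9, 105.8]
eef_rot: [0.005, -0.008, 1.0, 0.013]
ft_force: [0.7, 1.1, -3.4]
grip_width: 0.239
```

Run:
```python
from h import *
st()
c=capture("wrist"); crop(c,"w7.png",160,120,400,300,3)
```

```text
t 14.5 pos [471.2  -2.9 105.8] yaw(tool y) 1.588 tool z [ 0.01   0.027 -1.   ] F [ 0.7  1.1 -3.4] g 0.239
```

View pics/w7.png

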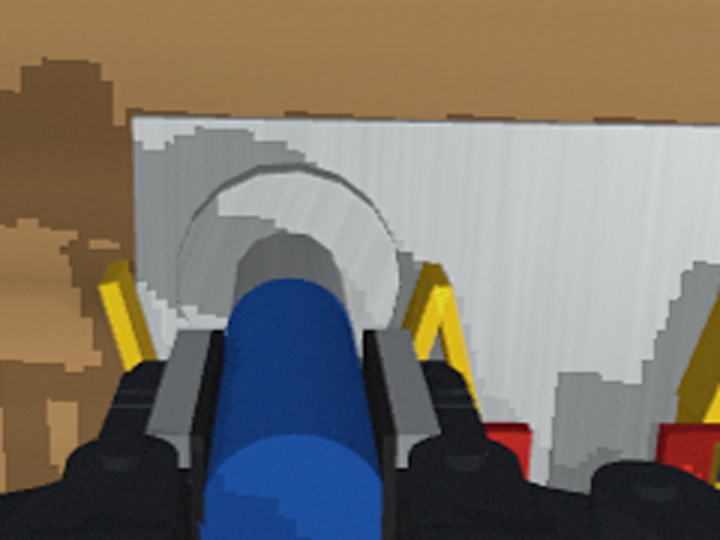

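Request:
carry_out:
  series:
    - {"dx":0,"dy":-0.25,"dz":-0.7,"turn":-0.01}
    - {"dx":0,"dy":0,"dz":-0.5,"turn":0}
    - {"dx":0,"dy":0,"dz":-0.2,"turn":0}
    - {"dx":0,"dy":0,"dz":0,"turn":0}
    - {"dx":0,"dy":0,"dz":0,"turn":0}

```text
time: 15.05
eef_pos: [470.9, -5.7, 90.1]
eef_rot: [0.005, -0.003, 1.0, 0.013]
ft_force: [-0.0, -0.6, -2.6]
grip_width: 0.241
```

Run:
```python
from h import *
st()
c=capture("wrist"); crop(c,"w8.png",160,120,400,300,3)
c=capture("side"); crop(c,"s8.png",215,150,315,230,8)
```

```text
t 15.05 pos [470.9  -5.7  90.1] yaw(tool y) 1.577 tool z [ 0.01   0.027 -1.   ] F [-0.  -0.6 -2.6] g 0.241
```

View pics/w8.png

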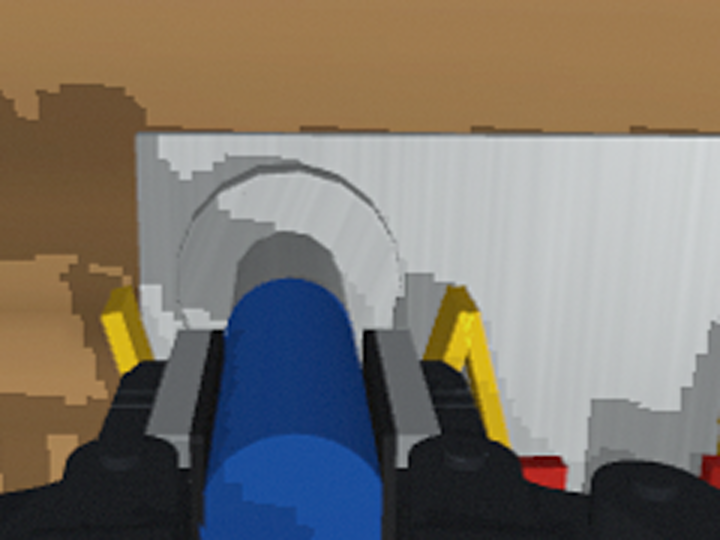

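View pics/s8.png

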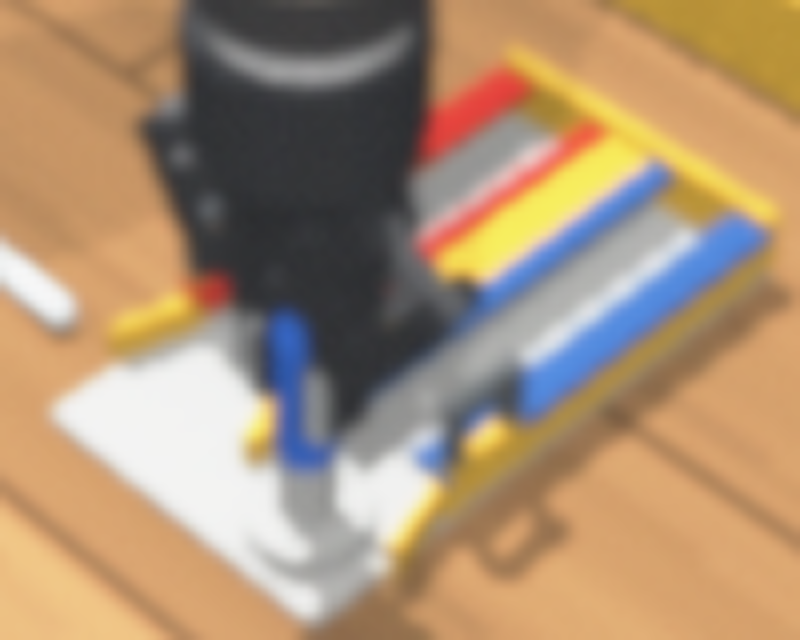

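Request:
carry_out:
  series:
    - {"dx":1,"dy":0,"dz":0,"turn":0}
    - {"dx":1,"dy":0,"dz":0,"turn":0}
    - {"dx":1,"dy":0,"dz":0,"turn":0}
    - {"dx":1,"dy":0,"dz":0,"turn":0}
    - {"dx":0,"dy":0,"dz":0,"turn":0}

```text
time: 15.65
eef_pos: [516.3, -5.8, 91.1]
eef_rot: [0.007, -0.003, 1.0, 0.013]
ft_force: [0.7, 0.3, -2.2]
grip_width: 0.247
```

Request:
carry_out:
  series:
    - {"dx":1.5,"dy":0,"dz":-0.05,"turn":0}
    - {"dx":2,"dy":0,"dz":0,"turn":0}
    - {"dx":2,"dy":0,"dz":0,"turn":0}
    - {"dx":2,"dy":0,"dz":0,"turn":0}
    - {"dx":0,"dy":0,"dz":0,"turn":0}

```text
time: 16.15
eef_pos: [593.5, -5.6, 89.7]
eef_rot: [0.005, -0.003, 1.0, 0.013]
ft_force: [1.0, 0.3, -1.5]
grip_width: 0.241
```

Request:
carry_out:
  series:
    - {"dx":1.5,"dy":0,"dz":0,"turn":0}
    - {"dx":2,"dy":0,"dz":0,"turn":0}
    - {"dx":1.5,"dy":0,"dz":0,"turn":0}
    - {"dx":0.7,"dy":0,"dz":0,"turn":0}
    - {"dx":0,"dy":0,"dz":0,"turn":0}

```text
time: 16.65
eef_pos: [646.5, -5.5, 89.5]
eef_rot: [-0.001, -0.003, 1.0, 0.013]
ft_force: [1.6, -0.2, -1.1]
grip_width: 0.248
```

Request:
carry_out:
  series:
    - {"dx":0.8,"dy":0,"dz":0,"turn":0}
    - {"dx":0.6,"dy":0,"dz":0,"turn":0}
    - {"dx":0,"dy":0,"dz":-0.1,"turn":0}
    - {"dx":0,"dy":0,"dz":0,"turn":0}
    - {"dx":0,"dy":0,"dz":0,"turn":0}

```text
time: 17.15
eef_pos: [659.7, -5.3, 89.5]
eef_rot: [-0.001, -0.003, 1.0, 0.013]
ft_force: [-0.4, 0.6, -1.0]
grip_width: 0.244
```

Request:
carry_out:
  series:
    - {"dx":0,"dy":0,"dz":0,"turn":0}
    - {"dx":0,"dy":0,"dz":0,"turn":0}
    - {"dx":0,"dy":0,"dz":0,"turn":0}
    - {"dx":0,"dy":0,"dz":0,"turn":0}
    - {"dx":0,"dy":0,"dz":0,"turn":0}
  hand: 0.8

```text
time: 17.65
eef_pos: [660.5, -5.3, 90.5]
eef_rot: [0.0, -0.003, 1.0, 0.013]
ft_force: [0.1, 0.1, -0.5]
grip_width: 0.805
```

Request:
carry_out:
  series:
    - {"dx":0,"dy":0,"dz":2,"turn":0}
    - {"dx":0,"dy":0,"dz":3,"turn":0}
    - {"dx":-1,"dy":-1,"dz":4,"turn":0}
    - {"dx":-1,"dy":-4,"dz":2.5,"turn":0}
    - {"dx":-1,"dy":-4.5,"dz":0,"turn":0}

```text
time: 18.15
eef_pos: [628.2, -96.2, 206.7]
eef_rot: [-0.002, -0.008, 1.0, 0.014]
ft_force: [2.1, -0.3, 0.1]
grip_width: 0.802
```

Run:
```python
from h import *
st()
c=capture("side"); crop(c,"s9.png",200,140,400,290,4)
c=capture("wrist"); cv2.imwrite("pics/w9.png",c["color"][:,:,::-1])
```

```text
t 18.15 pos [628.2 -96.2 206.7] yaw(tool y) 1.587 tool z [-0.004  0.028 -1.   ] F [ 2.1 -0.3  0.1] g 0.802
```

View pics/s9.png

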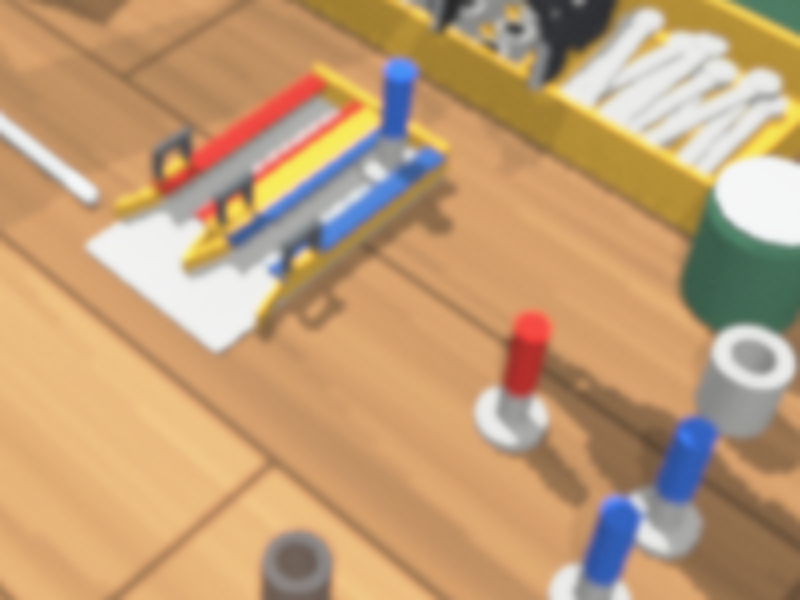

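View pics/w9.png

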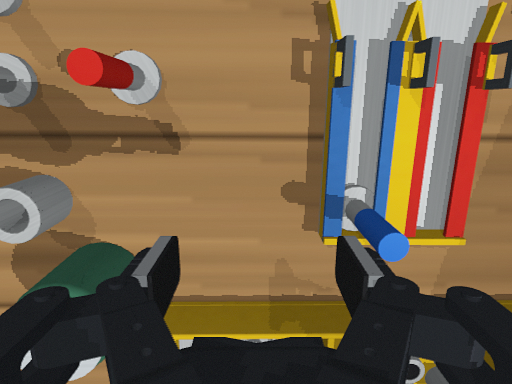

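Run:
```python
from h import *
c=capture("wrist")
print("red",p2w(c,86,67,100),p2w(c,136,77,8))
print("blue1",p2w(c,392,246,104))
c=capture("side"); U=lambda u,v,z:p2w(c,200+u/4,140+v/4,z).round(1)
print("side red",U(512,418,10),U(533,327,100)); print("sA",U(667,520,10),U(698,432,100)); print("sB",U(622,507,100))
```

```text
red [ 540.63349608 -205.37786344  100.        ] [ 539.60709234 -203.95574731    8.        ]
blue1 [659.02512722  -2.34176768 104.        ]
side red [ 536.3 -216.6   10. ] [ 537.5 -214.7  100. ]
sA [ 542.3 -329.1   10. ] [ 541.6 -326.   100. ]
sB [ 470.2 -323.6  100. ]
```

Request:
carry_out:
  series:
    - {"dx":-3,"dy":-2.8,"dz":0,"turn":-0.015}
    - {"dx":-3,"dy":-2.8,"dz":0,"turn":0}
    - {"dx":-3,"dy":-2.8,"dz":0,"turn":0}
    - {"dx":-2,"dy":-1.5,"dz":0,"turn":0}
    - {"dx":0,"dy":0,"dz":0,"turn":0}
  hand: 0.8

```text
time: 18.85
eef_pos: [513.4, -191.6, 196.1]
eef_rot: [-0.009, -0.003, 1.0, 0.018]
ft_force: [0.5, -0.4, 0.3]
grip_width: 0.803
```

Run:
```python
from h import *
st()
c=capture("wrist"); cv2.imwrite("pics/w10.png",c["color"][:,:,::-1])
```

```text
t 18.85 pos [ 513.4 -191.6  196.1] yaw(tool y) 1.576 tool z [-0.018  0.036 -0.999] F [ 0.5 -0.4  0.3] g 0.803
```

View pics/w10.png

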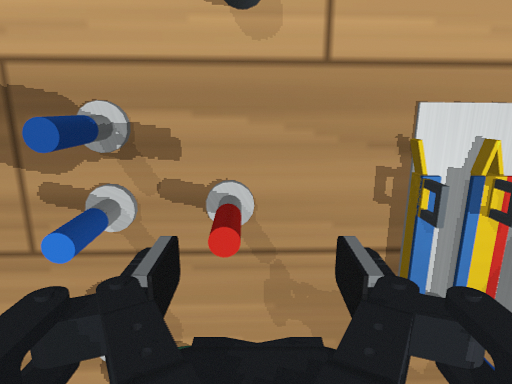

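Run:
```python
from h import *
s=st(); print(s["q"].round(3))
c=capture("wrist")
print("red",p2w(c,225,242,100),p2w(c,230,205,8))
print("bA",p2w(c,58,248,100),p2w(c,109,209,8))
print("bB",p2w(c,42,135,100),p2w(c,101,127,8))
T=c["world_from_camera"]; print(T[:3,3])
```

```text
t 18.9 pos [ 514.5 -190.8  196.1] yaw(tool y) 1.577 tool z [-0.017  0.037 -0.999] F [-1.   0.8  0.4] g 0.795
[-0.49   0.135  0.078  1.546  0.024 -0.497]
red [ 541.2866054  -209.10718358  100.        ] [ 541.69098649 -209.55476244    8.        ]
bA [ 544.72880341 -321.91996421  100.        ] [ 545.19907116 -323.27344719    8.        ]
bB [ 469.0259175  -321.64223613  100.        ] [ 469.23320015 -322.85886801    8.        ]
[ 451.44573445 -195.41850128  317.26767306]
```

Request:
carry_out:
  series:
    - {"dx":1.4,"dy":-1.0,"dz":-2,"turn":0}
    - {"dx":1.3,"dy":-1.0,"dz":-3,"turn":0}
    - {"dx":0,"dy":0,"dz":-1,"turn":0}
    - {"dx":0,"dy":0,"dz":0,"turn":0}
    - {"dx":0,"dy":0,"dz":0,"turn":0}

```text
time: 19.45
eef_pos: [548.0, -204.0, 135.1]
eef_rot: [-0.006, -0.009, 1.0, 0.019]
ft_force: [-0.1, -0.1, -0.1]
grip_width: 0.8
```

Request:
carry_out:
  series:
    - {"dx":-0.6,"dy":-0.6,"dz":-1.5,"turn":0}
    - {"dx":0,"dy":0,"dz":-1.5,"turn":0}
    - {"dx":0,"dy":0,"dz":-1,"turn":0}
    - {"dx":0,"dy":0,"dz":-0.5,"turn":0}
    - {"dx":0,"dy":0,"dz":0,"turn":0}

```text
time: 19.95
eef_pos: [544.7, -208.0, 93.0]
eef_rot: [-0.003, -0.011, 1.0, 0.018]
ft_force: [0.8, 0.5, -0.6]
grip_width: 0.803
```

Request:
carry_out:
  series:
    - {"dx":-0.3,"dy":-0.2,"dz":-0.7,"turn":-0.01}
    - {"dx":0,"dy":0,"dz":0,"turn":0}
    - {"dx":0,"dy":0,"dz":0,"turn":0}
    - {"dx":0,"dy":0,"dz":0,"turn":0}
    - {"dx":0,"dy":0,"dz":0,"turn":0}

```text
time: 20.45
eef_pos: [542.4, -210.6, 87.2]
eef_rot: [-0.002, -0.005, 1.0, 0.018]
ft_force: [0.2, 0.6, -0.2]
grip_width: 0.801
```

Run:
```python
from h import *
st()
c=capture("wrist"); cv2.imwrite("pics/w11.png",c["color"][:,:,::-1])
```

```text
t 20.45 pos [ 542.4 -210.6   87.2] yaw(tool y) 1.581 tool z [-0.003  0.035 -0.999] F [ 0.2  0.6 -0.2] g 0.801
```

View pics/w11.png

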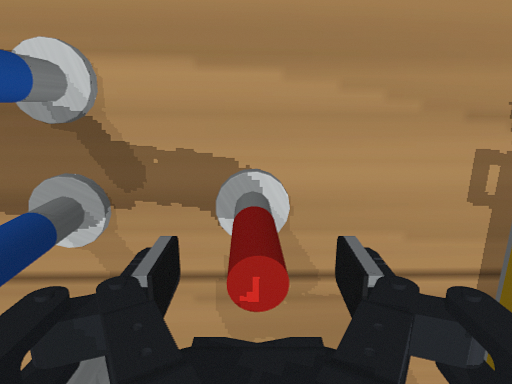

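Request:
carry_out:
  series:
    - {"dx":0,"dy":0,"dz":0,"turn":0}
    - {"dx":0,"dy":0,"dz":0,"turn":0}
    - {"dx":0,"dy":0,"dz":0,"turn":0}
    - {"dx":0,"dy":0,"dz":0,"turn":0}
    - {"dx":0,"dy":0,"dz":0,"turn":0}
  hand: 0.1

```text
time: 21.0
eef_pos: [543.2, -211.4, 88.3]
eef_rot: [-0.001, -0.005, 1.0, 0.017]
ft_force: [0.7, 0.7, 0.2]
grip_width: 0.238
```

Request:
carry_out:
  series:
    - {"dx":0,"dy":0,"dz":0,"turn":0}
    - {"dx":0,"dy":0,"dz":0,"turn":0}
    - {"dx":0,"dy":0,"dz":1,"turn":0}
    - {"dx":0,"dy":0,"dz":2,"turn":0}
    - {"dx":0,"dy":0,"dz":3,"turn":0}

```text
time: 21.5
eef_pos: [538.1, -208.2, 142.7]
eef_rot: [-0.008, -0.005, 1.0, 0.021]
ft_force: [0.5, -0.1, -2.7]
grip_width: 0.245
```

Request:
carry_out:
  series:
    - {"dx":-3.5,"dy":1,"dz":0.5,"turn":0}
    - {"dx":-3.5,"dy":3,"dz":0,"turn":0}
    - {"dx":0,"dy":4.5,"dz":0,"turn":0}
    - {"dx":0,"dy":4.5,"dz":0,"turn":0}
    - {"dx":0,"dy":4.5,"dz":0,"turn":0}

```text
time: 22.0
eef_pos: [467.7, -34.8, 153.1]
eef_rot: [-0.004, 0.001, 1.0, 0.019]
ft_force: [0.2, 0.9, -2.9]
grip_width: 0.24
```

Request:
carry_out:
  series:
    - {"dx":0,"dy":4,"dz":0,"turn":0}
    - {"dx":0,"dy":3.5,"dz":0,"turn":0}
    - {"dx":0,"dy":2,"dz":0,"turn":0}
    - {"dx":0,"dy":0,"dz":0,"turn":0}
    - {"dx":0,"dy":0,"dz":0,"turn":0}

```text
time: 22.5
eef_pos: [464.2, 70.1, 154.4]
eef_rot: [-0.005, -0.004, 1.0, 0.021]
ft_force: [-0.4, -1.3, -2.2]
grip_width: 0.238
```

Lower to foot about 25 mm and look.

Request:
carry_out:
  series:
    - {"dx":0.2,"dy":-0.2,"dz":-1.5,"turn":-0.005}
    - {"dx":0,"dy":0,"dz":-1.5,"turn":0}
    - {"dx":0,"dy":0,"dz":-1,"turn":0}
    - {"dx":0,"dy":0,"dz":0,"turn":0}
    - {"dx":0,"dy":0,"dz":0,"turn":0}

```text
time: 23.0
eef_pos: [466.1, 63.3, 110.2]
eef_rot: [-0.006, 0.002, 1.0, 0.02]
ft_force: [-0.3, -0.4, -2.1]
grip_width: 0.241
```

Run:
```python
from h import *
st()
c=capture("wrist"); crop(c,"w12.png",140,100,400,295,3)
```

```text
t 23.0 pos [466.1  63.3 110.2] yaw(tool y) 1.566 tool z [-0.012  0.04  -0.999] F [-0.3 -0.4 -2.1] g 0.241
```

View pics/w12.png

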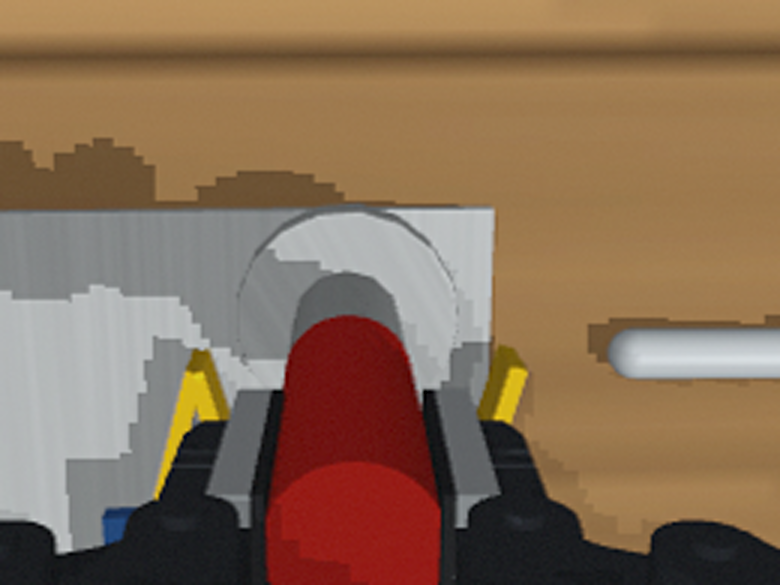

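Request:
carry_out:
  series:
    - {"dx":0.2,"dy":0.25,"dz":-0.8,"turn":0}
    - {"dx":0,"dy":0,"dz":-0.6,"turn":0}
    - {"dx":0,"dy":0,"dz":-0.2,"turn":0}
    - {"dx":0,"dy":0,"dz":0,"turn":0}
    - {"dx":0,"dy":0,"dz":0,"turn":0}

```text
time: 23.55
eef_pos: [469.3, 65.8, 94.1]
eef_rot: [-0.005, 0.003, 1.0, 0.02]
ft_force: [0.6, 0.0, -1.3]
grip_width: 0.24
```

Run:
```python
from h import *
st()
c=capture("wrist"); crop(c,"w13.png",140,100,400,295,3)
```

```text
t 23.55 pos [469.3  65.8  94.1] yaw(tool y) 1.566 tool z [-0.009  0.04  -0.999] F [ 0.6  0.  -1.3] g 0.24
```

View pics/w13.png

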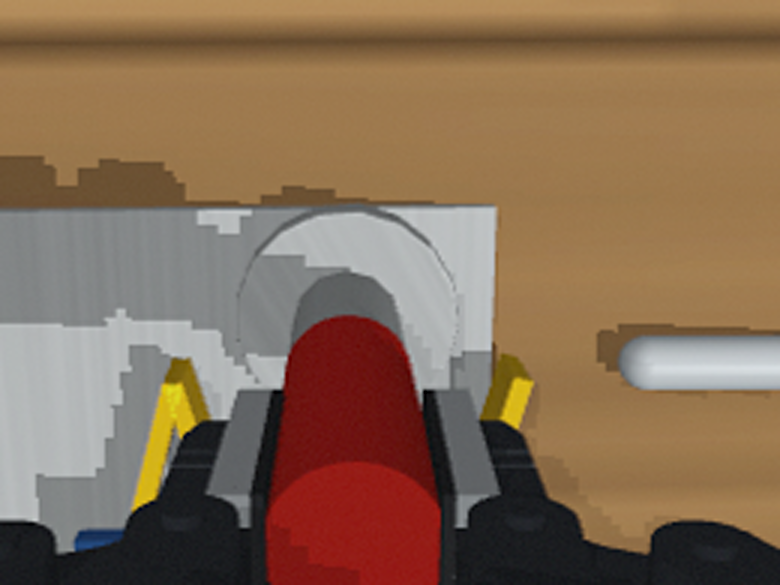

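Request:
carry_out:
  series:
    - {"dx":1,"dy":0,"dz":-0.05,"turn":0}
    - {"dx":1,"dy":0,"dz":0,"turn":0}
    - {"dx":1,"dy":0,"dz":0,"turn":0}
    - {"dx":1,"dy":0,"dz":0,"turn":0}
    - {"dx":0,"dy":0,"dz":0,"turn":0}

```text
time: 24.1
eef_pos: [514.6, 65.8, 94.6]
eef_rot: [-0.003, 0.002, 1.0, 0.02]
ft_force: [0.3, 0.5, -1.4]
grip_width: 0.243
```

Request:
carry_out:
  series:
    - {"dx":1.5,"dy":0,"dz":0,"turn":0}
    - {"dx":2,"dy":0,"dz":0,"turn":0}
    - {"dx":2,"dy":0,"dz":0,"turn":0}
    - {"dx":2,"dy":0,"dz":0,"turn":0}
    - {"dx":0,"dy":0,"dz":0,"turn":0}

```text
time: 24.6
eef_pos: [591.9, 65.8, 93.4]
eef_rot: [-0.005, 0.002, 1.0, 0.02]
ft_force: [0.1, -0.7, -1.5]
grip_width: 0.24
```

Request:
carry_out:
  series:
    - {"dx":1.5,"dy":0,"dz":-0.05,"turn":0}
    - {"dx":1.5,"dy":0,"dz":-0.05,"turn":0}
    - {"dx":0,"dy":0,"dz":-0.1,"turn":0}
    - {"dx":0,"dy":0,"dz":0,"turn":0}
    - {"dx":0,"dy":0,"dz":0,"turn":0}

```text
time: 25.1
eef_pos: [617.9, 66.3, 92.7]
eef_rot: [-0.009, 0.002, 1.0, 0.02]
ft_force: [-0.1, -0.5, -1.9]
grip_width: 0.237
```

Request:
carry_out:
  series:
    - {"dx":0,"dy":0,"dz":0,"turn":0}
    - {"dx":0,"dy":0,"dz":0,"turn":0}
    - {"dx":0,"dy":0,"dz":0,"turn":0}
    - {"dx":0,"dy":0,"dz":0,"turn":0}
    - {"dx":0,"dy":0,"dz":0,"turn":0}
  hand: 0.8

```text
time: 25.6
eef_pos: [615.8, 66.5, 93.1]
eef_rot: [-0.01, 0.002, 1.0, 0.02]
ft_force: [-0.3, 0.1, -1.7]
grip_width: 0.799
```

Request:
carry_out:
  series:
    - {"dx":0,"dy":0,"dz":2,"turn":0}
    - {"dx":0,"dy":0,"dz":3,"turn":0}
    - {"dx":-1,"dy":-1,"dz":4,"turn":0}
    - {"dx":-3,"dy":-3,"dz":2,"turn":0}
    - {"dx":-2,"dy":-4.5,"dz":0,"turn":0}

```text
time: 26.1
eef_pos: [553.8, -16.0, 203.7]
eef_rot: [-0.012, -0.002, 1.0, 0.02]
ft_force: [-0.3, -0.7, 1.4]
grip_width: 0.8
```

Request:
carry_out:
  series:
    - {"dx":-0.8,"dy":-4.5,"dz":0,"turn":0}
    - {"dx":-0.8,"dy":-4.5,"dz":0,"turn":0}
    - {"dx":-0.8,"dy":-4.5,"dz":0,"turn":0}
    - {"dx":-0.8,"dy":-4.5,"dz":0,"turn":0}
    - {"dx":-0.8,"dy":-4.5,"dz":0,"turn":0}

```text
time: 26.6
eef_pos: [511.4, -247.8, 208.5]
eef_rot: [-0.008, -0.004, 1.0, 0.019]
ft_force: [1.0, -1.0, 0.2]
grip_width: 0.799
```

Request:
carry_out:
  series:
    - {"dx":0,"dy":-3.5,"dz":0,"turn":0}
    - {"dx":0,"dy":-2,"dz":0,"turn":0}
    - {"dx":0,"dy":0,"dz":0,"turn":0}
    - {"dx":0,"dy":0,"dz":0,"turn":0}
    - {"dx":0,"dy":0,"dz":0,"turn":0}

```text
time: 27.1
eef_pos: [508.7, -311.2, 208.3]
eef_rot: [-0.008, 0.0, 1.0, 0.018]
ft_force: [0.7, -0.4, -0.0]
grip_width: 0.797
```

Run:
```python
from h import *
st()
c=capture("wrist"); cv2.imwrite("pics/w14.png",c["color"][:,:,::-1])
c=capture("side"); crop(c,"s14.png",200,140,400,290,4)
```

```text
t 27.1 pos [ 508.7 -311.2  208.3] yaw(tool y) 1.57 tool z [-0.015  0.037 -0.999] F [ 0.7 -0.4 -0. ] g 0.797
```

View pics/w14.png

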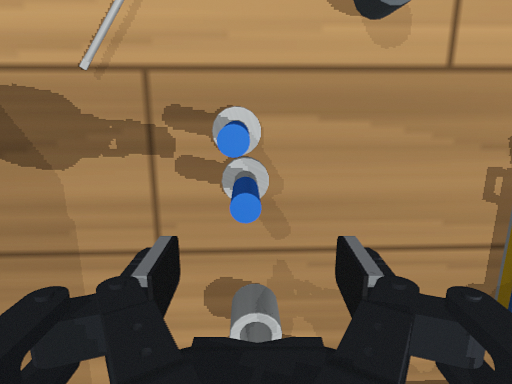

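View pics/s14.png

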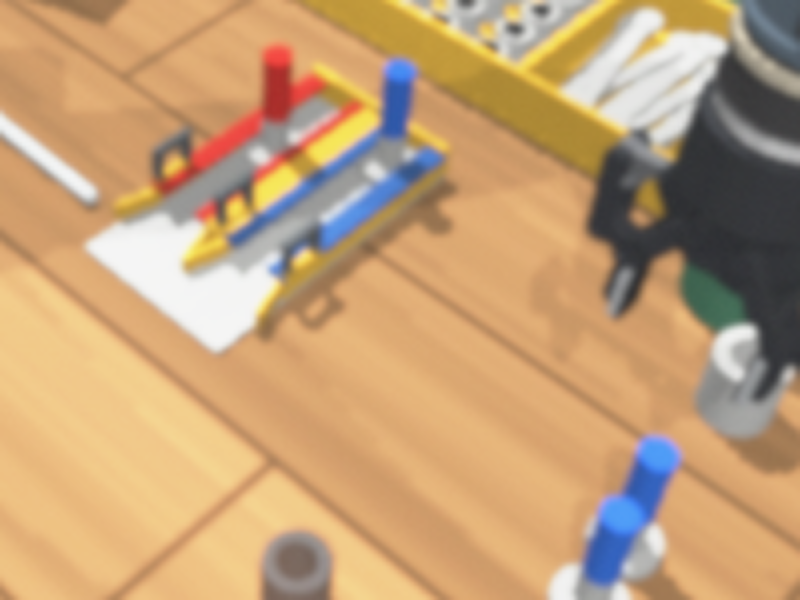

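Run:
```python
from h import *
c=capture("wrist")
print("bA",p2w(c,245,208,100),p2w(c,245,179,8))
print("bB",p2w(c,233,141,100),p2w(c,237,129,8))
```

```text
bA [ 515.23520519 -315.37323925  100.        ] [ 513.7070378  -315.30631288    8.        ]
bB [ 467.99463682 -323.07992893  100.        ] [ 465.79480178 -322.41195186    8.        ]
```

Request:
carry_out:
  series:
    - {"dx":0.5,"dy":-0.5,"dz":-2,"turn":0}
    - {"dx":0,"dy":0,"dz":-3,"turn":0}
    - {"dx":0,"dy":0,"dz":-2,"turn":0}
    - {"dx":0,"dy":0,"dz":0,"turn":0}
    - {"dx":0,"dy":0,"dz":0,"turn":0}

```text
time: 27.75
eef_pos: [516.4, -311.3, 139.7]
eef_rot: [-0.005, -0.004, 1.0, 0.017]
ft_force: [0.5, 0.6, 0.9]
grip_width: 0.804
```

Request:
carry_out:
  series:
    - {"dx":-0.4,"dy":-0.5,"dz":-1.5,"turn":0}
    - {"dx":0,"dy":0,"dz":-1.5,"turn":0}
    - {"dx":0,"dy":0,"dz":-1.2,"turn":0}
    - {"dx":0,"dy":0,"dz":-0.8,"turn":0}
    - {"dx":0,"dy":0,"dz":0,"turn":0}

```text
time: 28.25
eef_pos: [513.3, -317.1, 88.9]
eef_rot: [-0.003, -0.004, 1.0, 0.015]
ft_force: [0.3, 0.4, -0.3]
grip_width: 0.802
```

Run:
```python
from h import *
st()
c=capture("wrist"); cv2.imwrite("pics/w15.png",c["color"][:,:,::-1])
```

```text
t 28.25 pos [ 513.3 -317.1   88.9] yaw(tool y) 1.579 tool z [-0.007  0.031 -1.   ] F [ 0.3  0.4 -0.3] g 0.802
```

View pics/w15.png

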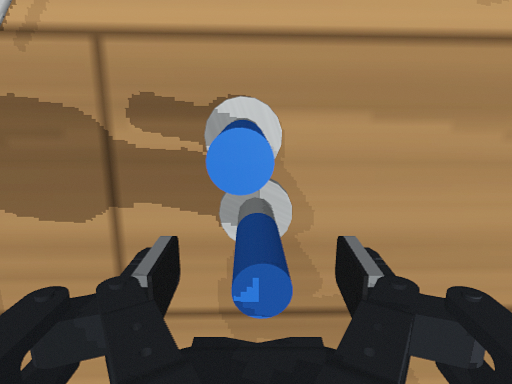

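Request:
carry_out:
  series:
    - {"dx":0,"dy":0,"dz":-0.2,"turn":-0.005}
    - {"dx":0,"dy":0,"dz":0,"turn":0}
    - {"dx":0,"dy":0,"dz":0,"turn":0}
    - {"dx":0,"dy":0,"dz":0,"turn":0}
    - {"dx":0,"dy":0,"dz":0,"turn":0}
  hand: 0.1

```text
time: 28.8
eef_pos: [514.4, -318.1, 88.9]
eef_rot: [-0.002, -0.002, 1.0, 0.014]
ft_force: [-0.3, 0.3, -2.4]
grip_width: 0.244
```

Request:
carry_out:
  series:
    - {"dx":0,"dy":0,"dz":0,"turn":0}
    - {"dx":0,"dy":0,"dz":0,"turn":0}
    - {"dx":0,"dy":0,"dz":1,"turn":0}
    - {"dx":0,"dy":0,"dz":2,"turn":0}
    - {"dx":0,"dy":0,"dz":3,"turn":0}

```text
time: 29.3
eef_pos: [510.3, -314.8, 143.8]
eef_rot: [-0.008, -0.002, 1.0, 0.019]
ft_force: [0.7, -0.4, -2.2]
grip_width: 0.241
```

Request:
carry_out:
  series:
    - {"dx":0.5,"dy":4,"dz":1,"turn":0}
    - {"dx":0,"dy":4.5,"dz":0,"turn":0}
    - {"dx":-1,"dy":4.5,"dz":0,"turn":0}
    - {"dx":-2,"dy":4.2,"dz":0,"turn":0}
    - {"dx":-2,"dy":4.2,"dz":0,"turn":0}

```text
time: 29.8
eef_pos: [469.0, -102.8, 163.2]
eef_rot: [-0.0, 0.003, 1.0, 0.014]
ft_force: [1.5, 0.8, -2.4]
grip_width: 0.245
```

Request:
carry_out:
  series:
    - {"dx":0,"dy":4,"dz":0,"turn":0}
    - {"dx":0,"dy":2.5,"dz":0,"turn":0}
    - {"dx":0,"dy":1,"dz":0,"turn":0}
    - {"dx":0,"dy":0,"dz":0,"turn":0}
    - {"dx":0,"dy":0,"dz":0,"turn":0}

```text
time: 30.3
eef_pos: [464.8, -20.6, 165.7]
eef_rot: [-0.0, 0.0, 1.0, 0.014]
ft_force: [-0.4, 0.1, -2.7]
grip_width: 0.242
```

Request:
carry_out:
  series:
    - {"dx":0.3,"dy":1.5,"dz":-2,"turn":0}
    - {"dx":0,"dy":0,"dz":-2,"turn":0}
    - {"dx":0,"dy":0,"dz":-1.5,"turn":0}
    - {"dx":0,"dy":0,"dz":0,"turn":0}
    - {"dx":0,"dy":0,"dz":0,"turn":0}

```text
time: 30.8
eef_pos: [470.7, -12.2, 110.8]
eef_rot: [0.001, 0.005, 1.0, 0.012]
ft_force: [0.1, -0.2, -2.5]
grip_width: 0.243
```

Run:
```python
from h import *
st()
c=capture("wrist"); crop(c,"w16.png",140,100,400,295,3)
```

```text
t 30.8 pos [470.7 -12.2 110.8] yaw(tool y) 1.561 tool z [ 0.003  0.024 -1.   ] F [ 0.1 -0.2 -2.5] g 0.243
```

View pics/w16.png

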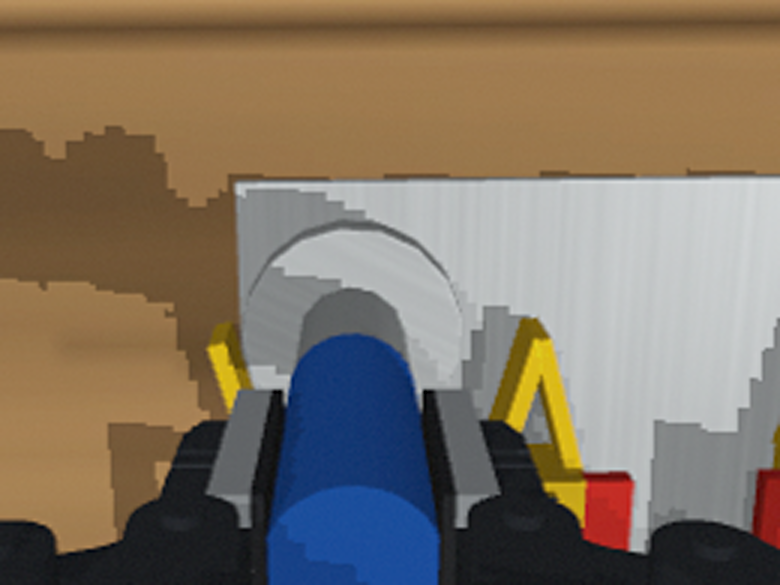

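Request:
carry_out:
  series:
    - {"dx":0,"dy":0.65,"dz":-0.6,"turn":0.01}
    - {"dx":0,"dy":0,"dz":-0.7,"turn":0}
    - {"dx":0,"dy":0,"dz":-0.4,"turn":0}
    - {"dx":0,"dy":0,"dz":0,"turn":0}
    - {"dx":0,"dy":0,"dz":0,"turn":0}

```text
time: 31.35
eef_pos: [472.5, -6.3, 95.0]
eef_rot: [0.004, -0.0, 1.0, 0.012]
ft_force: [0.9, 1.0, -2.9]
grip_width: 0.238
```

Run:
```python
from h import *
st()
c=capture("wrist"); crop(c,"w17.png",140,100,400,295,3)
```

```text
t 31.35 pos [472.5  -6.3  95. ] yaw(tool y) 1.571 tool z [ 0.007  0.023 -1.   ] F [ 0.9  1.  -2.9] g 0.238
```

View pics/w17.png

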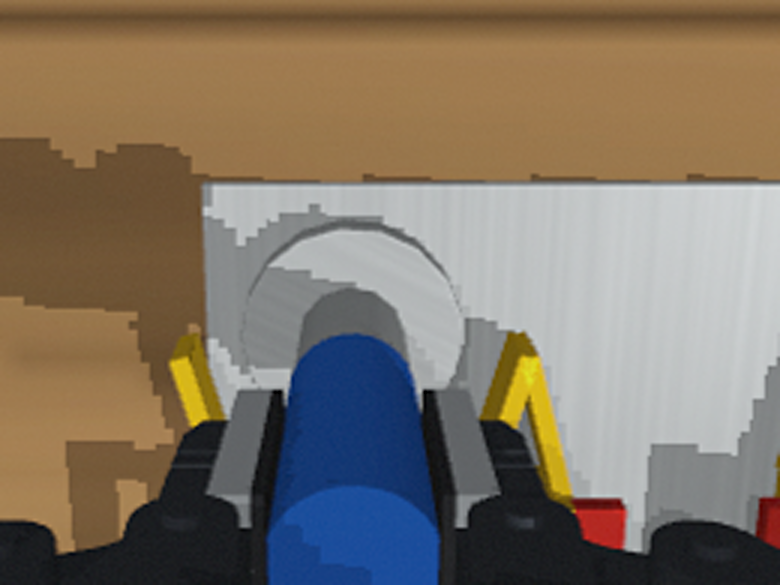

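Request:
carry_out:
  series:
    - {"dx":0.8,"dy":0,"dz":-0.2,"turn":0}
    - {"dx":1,"dy":0,"dz":0,"turn":0}
    - {"dx":1,"dy":0,"dz":0,"turn":0}
    - {"dx":1,"dy":0,"dz":0,"turn":0}
    - {"dx":0,"dy":0,"dz":0,"turn":0}

```text
time: 31.9
eef_pos: [515.4, -6.5, 93.6]
eef_rot: [0.005, -0.0, 1.0, 0.011]
ft_force: [0.2, -0.6, -1.5]
grip_width: 0.245
```

Request:
carry_out:
  series:
    - {"dx":1.5,"dy":0,"dz":-0.05,"turn":0}
    - {"dx":2,"dy":0,"dz":0,"turn":0}
    - {"dx":2,"dy":0,"dz":0,"turn":0}
    - {"dx":1.5,"dy":0,"dz":0,"turn":0}
    - {"dx":0,"dy":0,"dz":0,"turn":0}

```text
time: 32.4
eef_pos: [586.7, -6.4, 92.8]
eef_rot: [0.002, -0.0, 1.0, 0.011]
ft_force: [0.2, 0.4, -0.7]
grip_width: 0.239
```

Request:
carry_out:
  series:
    - {"dx":1.0,"dy":0,"dz":0,"turn":0}
    - {"dx":1.0,"dy":0,"dz":0,"turn":0}
    - {"dx":0.6,"dy":0,"dz":0,"turn":0}
    - {"dx":0,"dy":0,"dz":0,"turn":0}
    - {"dx":0,"dy":0,"dz":0,"turn":0}

```text
time: 32.9
eef_pos: [609.8, -6.2, 92.8]
eef_rot: [-0.001, -0.0, 1.0, 0.011]
ft_force: [0.3, -0.1, -2.1]
grip_width: 0.244
```

Request:
carry_out:
  series:
    - {"dx":0,"dy":0,"dz":-0.15,"turn":0}
    - {"dx":0,"dy":0,"dz":0,"turn":0}
    - {"dx":0,"dy":0,"dz":0,"turn":0}
    - {"dx":0,"dy":0,"dz":0,"turn":0}
    - {"dx":0,"dy":0,"dz":0,"turn":0}

```text
time: 33.4
eef_pos: [609.5, -6.2, 92.8]
eef_rot: [-0.0, -0.0, 1.0, 0.011]
ft_force: [-0.6, -0.7, -0.6]
grip_width: 0.238
```

Request:
carry_out:
  series:
    - {"dx":0,"dy":0,"dz":0,"turn":0}
    - {"dx":0,"dy":0,"dz":0,"turn":0}
    - {"dx":0,"dy":0,"dz":0,"turn":0}
    - {"dx":0,"dy":0,"dz":0,"turn":0}
    - {"dx":0,"dy":0,"dz":0,"turn":0}
  hand: 0.55

```text
time: 33.9
eef_pos: [609.8, -6.2, 93.5]
eef_rot: [0.0, -0.0, 1.0, 0.011]
ft_force: [-0.9, -1.1, 0.5]
grip_width: 0.548
```

Request:
carry_out:
  series:
    - {"dx":0,"dy":0,"dz":2,"turn":0}
    - {"dx":0,"dy":0,"dz":3,"turn":0}
    - {"dx":-1,"dy":-1,"dz":4,"turn":0}
    - {"dx":-3,"dy":-3,"dz":2,"turn":0}
    - {"dx":-2,"dy":-4.5,"dz":0,"turn":0}

```text
time: 34.4
eef_pos: [548.1, -88.3, 204.5]
eef_rot: [-0.001, -0.005, 1.0, 0.012]
ft_force: [0.9, -1.3, 0.1]
grip_width: 0.548
```

Request:
carry_out:
  series:
    - {"dx":-2.5,"dy":-4,"dz":0,"turn":0}
    - {"dx":-2.5,"dy":-4,"dz":0,"turn":0}
    - {"dx":-2.5,"dy":-4,"dz":0,"turn":0}
    - {"dx":-2.5,"dy":-4,"dz":0,"turn":0}
    - {"dx":-1,"dy":-4,"dz":0,"turn":0}
  hand: 0.8

```text
time: 34.9
eef_pos: [434.0, -295.2, 208.8]
eef_rot: [0.003, -0.006, 1.0, 0.009]
ft_force: [0.8, 0.0, 0.6]
grip_width: 0.802
```

Request:
carry_out:
  series:
    - {"dx":0,"dy":-2,"dz":0,"turn":-0.01}
    - {"dx":0,"dy":0,"dz":0,"turn":0}
    - {"dx":0,"dy":0,"dz":0,"turn":0}
    - {"dx":0,"dy":0,"dz":0,"turn":0}
    - {"dx":0,"dy":0,"dz":0,"turn":0}

```text
time: 35.4
eef_pos: [431.7, -319.2, 209.2]
eef_rot: [0.003, 0.002, 1.0, 0.009]
ft_force: [-0.1, -0.8, 1.0]
grip_width: 0.805
```

Run:
```python
from h import *
st()
c=capture("wrist"); cv2.imwrite("pics/w18.png",c["color"][:,:,::-1])
c=capture("side"); crop(c,"s18.png",200,140,400,290,4)
```

```text
t 35.4 pos [ 431.7 -319.2  209.2] yaw(tool y) 1.567 tool z [ 0.006  0.017 -1.   ] F [-0.1 -0.8  1. ] g 0.805
```

View pics/w18.png

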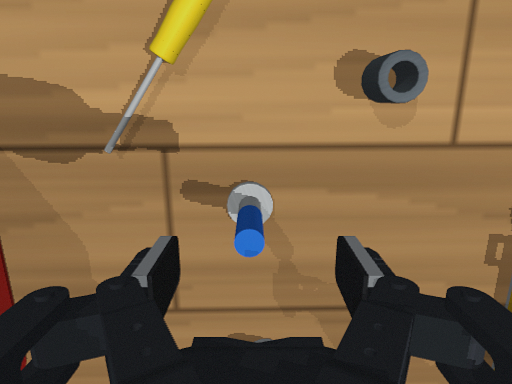

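View pics/s18.png

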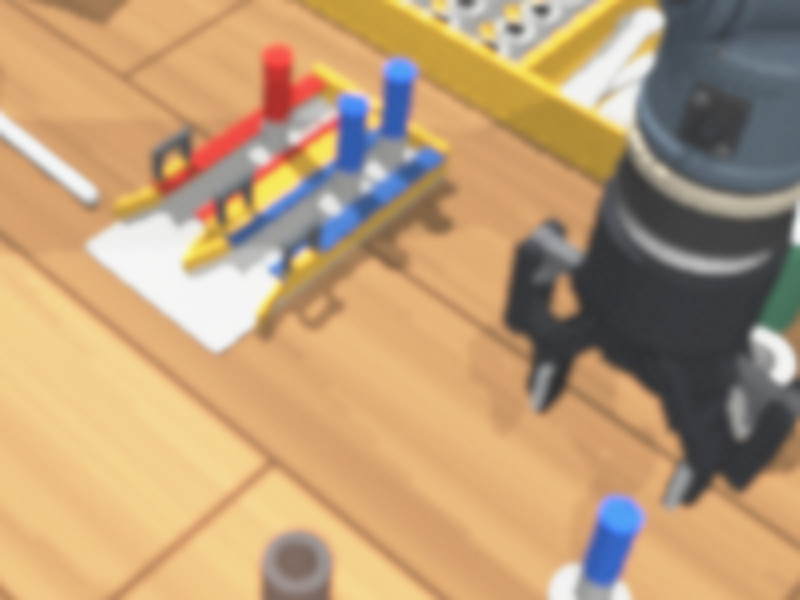

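Run:
```python
from h import *
c=capture("wrist")
print("bB",p2w(c,250,241,100),p2w(c,250,203,8))
```

```text
bB [ 466.07710259 -322.60066537  100.        ] [ 465.4518134  -322.99005845    8.        ]
```

Request:
carry_out:
  series:
    - {"dx":1.5,"dy":0,"dz":-2,"turn":0}
    - {"dx":1.5,"dy":0,"dz":-2.5,"turn":0}
    - {"dx":0,"dy":0,"dz":-2,"turn":0}
    - {"dx":0,"dy":0,"dz":0,"turn":0}
    - {"dx":0,"dy":0,"dz":0,"turn":0}

```text
time: 36.05
eef_pos: [464.7, -317.0, 144.7]
eef_rot: [0.004, -0.0, 1.0, 0.007]
ft_force: [0.4, -0.4, -0.6]
grip_width: 0.797
```

Request:
carry_out:
  series:
    - {"dx":0,"dy":-0.6,"dz":-1.7,"turn":0}
    - {"dx":0,"dy":0,"dz":-1.7,"turn":0}
    - {"dx":0,"dy":0,"dz":-1.3,"turn":0}
    - {"dx":0,"dy":0,"dz":-0.7,"turn":0}
    - {"dx":0,"dy":0,"dz":0,"turn":0}

```text
time: 36.55
eef_pos: [467.2, -324.8, 96.0]
eef_rot: [0.008, -0.001, 1.0, 0.004]
ft_force: [-0.2, -0.2, -0.1]
grip_width: 0.803
```

Run:
```python
from h import *
st()
c=capture("wrist"); cv2.imwrite("pics/w19.png",c["color"][:,:,::-1])
```

```text
t 36.55 pos [ 467.2 -324.8   96. ] yaw(tool y) 1.573 tool z [ 0.016  0.007 -1.   ] F [-0.2 -0.2 -0.1] g 0.803
```

View pics/w19.png

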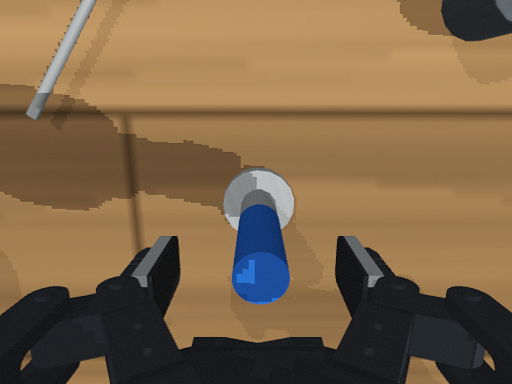

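Centred; lower 9 mm, grip and lift.

Request:
carry_out:
  series:
    - {"dx":-0.1,"dy":0,"dz":-0.7,"turn":0}
    - {"dx":0,"dy":0,"dz":-0.2,"turn":0}
    - {"dx":0,"dy":0,"dz":0,"turn":0}
    - {"dx":0,"dy":0,"dz":0,"turn":0}
    - {"dx":0,"dy":0,"dz":0,"turn":0}

```text
time: 37.1
eef_pos: [467.6, -326.1, 89.8]
eef_rot: [0.01, -0.001, 1.0, 0.002]
ft_force: [-0.9, -0.4, 0.6]
grip_width: 0.802
```

Request:
carry_out:
  series:
    - {"dx":0,"dy":0,"dz":0,"turn":0}
    - {"dx":0,"dy":0,"dz":0,"turn":0}
    - {"dx":0,"dy":0,"dz":0,"turn":0}
    - {"dx":0,"dy":0,"dz":0,"turn":0}
    - {"dx":0,"dy":0,"dz":0,"turn":0}
  hand: 0.1

```text
time: 37.6
eef_pos: [467.9, -326.1, 90.3]
eef_rot: [0.011, -0.001, 1.0, 0.002]
ft_force: [-0.5, 0.3, 0.2]
grip_width: 0.241
```

Request:
carry_out:
  series:
    - {"dx":0,"dy":0,"dz":0,"turn":0}
    - {"dx":0,"dy":0,"dz":0,"turn":0}
    - {"dx":0,"dy":0,"dz":1,"turn":0}
    - {"dx":0,"dy":0,"dz":2,"turn":0}
    - {"dx":0,"dy":0,"dz":3,"turn":0}

```text
time: 38.1
eef_pos: [463.5, -322.4, 144.6]
eef_rot: [0.004, -0.001, 1.0, 0.007]
ft_force: [-0.4, -0.2, -2.2]
grip_width: 0.239
```

Request:
carry_out:
  series:
    - {"dx":0,"dy":4.0,"dz":1,"turn":0}
    - {"dx":0,"dy":4.5,"dz":0,"turn":0}
    - {"dx":0,"dy":4.5,"dz":0,"turn":0}
    - {"dx":0,"dy":4.5,"dz":0,"turn":0}
    - {"dx":0,"dy":4.5,"dz":0,"turn":0}

```text
time: 38.6
eef_pos: [465.2, -104.3, 162.4]
eef_rot: [0.01, 0.005, 1.0, 0.002]
ft_force: [1.1, 0.9, -2.7]
grip_width: 0.241
```

Request:
carry_out:
  series:
    - {"dx":0,"dy":4,"dz":0,"turn":-0.01}
    - {"dx":0,"dy":3.5,"dz":0,"turn":0}
    - {"dx":0,"dy":1.5,"dz":0,"turn":0}
    - {"dx":0,"dy":0,"dz":-1,"turn":0}
    - {"dx":0,"dy":0,"dz":0,"turn":0}

```text
time: 39.1
eef_pos: [462.6, -4.9, 153.1]
eef_rot: [0.009, 0.006, 1.0, 0.003]
ft_force: [-0.9, -0.4, -2.9]
grip_width: 0.237
```

Request:
carry_out:
  series:
    - {"dx":0,"dy":0,"dz":-1.5,"turn":0}
    - {"dx":0,"dy":0,"dz":-1.5,"turn":0}
    - {"dx":0,"dy":0,"dz":-0.5,"turn":0}
    - {"dx":0,"dy":0,"dz":0,"turn":0}
    - {"dx":0,"dy":0,"dz":0,"turn":0}

```text
time: 39.6
eef_pos: [462.4, -9.4, 117.1]
eef_rot: [0.009, 0.009, 1.0, 0.002]
ft_force: [0.4, -0.5, -2.6]
grip_width: 0.24
```

Run:
```python
from h import *
st()
c=capture("wrist"); crop(c,"w20.png",140,100,400,295,3)
```

```text
t 39.6 pos [462.4  -9.4 117.1] yaw(tool y) 1.553 tool z [ 0.017  0.004 -1.   ] F [ 0.4 -0.5 -2.6] g 0.24
```

View pics/w20.png

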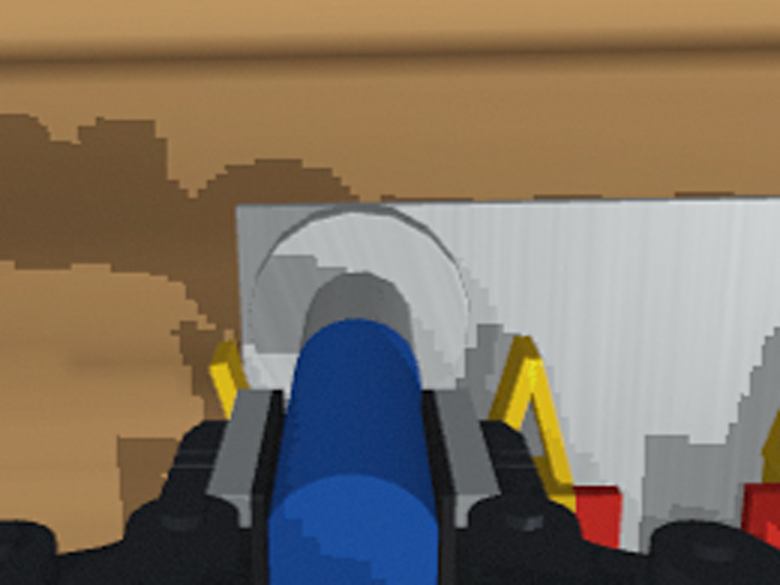

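Request:
carry_out:
  series:
    - {"dx":0.3,"dy":0.35,"dz":-0.8,"turn":0.018}
    - {"dx":0,"dy":0,"dz":-0.8,"turn":0}
    - {"dx":0,"dy":0,"dz":-0.5,"turn":0}
    - {"dx":0,"dy":0,"dz":0,"turn":0}
    - {"dx":0,"dy":0,"dz":0,"turn":0}

```text
time: 40.15
eef_pos: [466.9, -6.0, 95.9]
eef_rot: [0.01, -0.001, 1.0, 0.002]
ft_force: [-0.3, 0.3, -2.0]
grip_width: 0.239
```

Run:
```python
from h import *
st()
c=capture("wrist"); crop(c,"w21.png",140,100,400,295,3)
```

```text
t 40.15 pos [466.9  -6.   95.9] yaw(tool y) 1.572 tool z [ 0.02   0.004 -1.   ] F [-0.3  0.3 -2. ] g 0.239
```

View pics/w21.png

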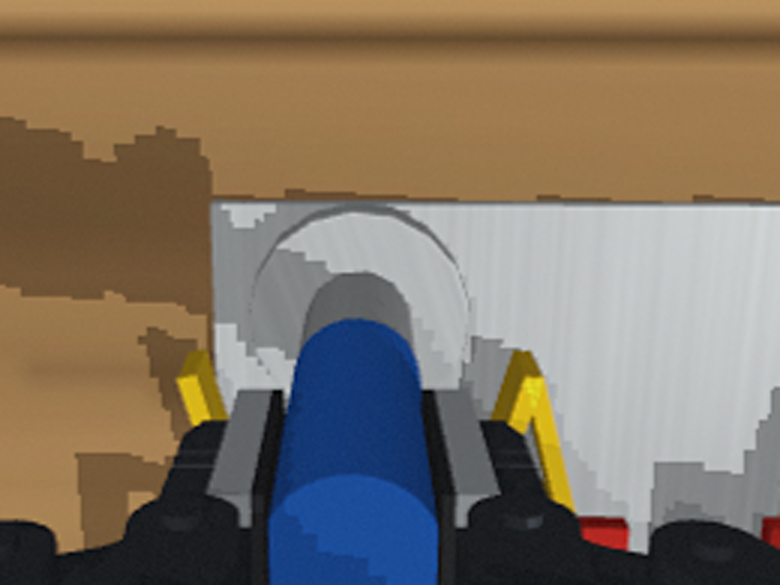

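Request:
carry_out:
  series:
    - {"dx":0.8,"dy":0,"dz":-0.1,"turn":0}
    - {"dx":1,"dy":0,"dz":0,"turn":0}
    - {"dx":1,"dy":0,"dz":0,"turn":0}
    - {"dx":1,"dy":0,"dz":0,"turn":0}
    - {"dx":0,"dy":0,"dz":0,"turn":0}

```text
time: 40.7
eef_pos: [509.9, -6.1, 95.8]
eef_rot: [0.012, -0.001, 1.0, 0.002]
ft_force: [-0.1, 0.4, -2.7]
grip_width: 0.238
```

Request:
carry_out:
  series:
    - {"dx":1.2,"dy":0,"dz":0,"turn":0}
    - {"dx":1.2,"dy":0,"dz":0,"turn":0}
    - {"dx":1,"dy":0,"dz":0,"turn":0}
    - {"dx":0.5,"dy":0,"dz":0,"turn":0}
    - {"dx":0,"dy":0,"dz":0,"turn":0}

```text
time: 41.2
eef_pos: [550.8, -6.0, 95.3]
eef_rot: [0.01, -0.001, 1.0, 0.002]
ft_force: [0.1, -0.3, -1.7]
grip_width: 0.239
```

Request:
carry_out:
  series:
    - {"dx":0.7,"dy":0,"dz":-0.1,"turn":0}
    - {"dx":0.5,"dy":0,"dz":0,"turn":0}
    - {"dx":0,"dy":0,"dz":-0.1,"turn":0}
    - {"dx":0,"dy":0,"dz":0,"turn":0}
    - {"dx":0,"dy":0,"dz":0,"turn":0}

```text
time: 41.7
eef_pos: [563.4, -5.9, 94.4]
eef_rot: [0.011, -0.001, 1.0, 0.002]
ft_force: [-0.1, 0.4, -1.4]
grip_width: 0.237
```

Request:
carry_out:
  series:
    - {"dx":0,"dy":0,"dz":0,"turn":0}
    - {"dx":0,"dy":0,"dz":0,"turn":0}
    - {"dx":0,"dy":0,"dz":0,"turn":0}
    - {"dx":0,"dy":0,"dz":0,"turn":0}
    - {"dx":0,"dy":0,"dz":0,"turn":0}
  hand: 0.55

```text
time: 42.2
eef_pos: [564.1, -6.1, 95.8]
eef_rot: [0.012, -0.001, 1.0, 0.002]
ft_force: [0.8, -0.1, 0.2]
grip_width: 0.552
```

Request:
carry_out:
  series:
    - {"dx":0,"dy":0,"dz":2,"turn":0}
    - {"dx":0,"dy":0,"dz":3,"turn":0}
    - {"dx":0,"dy":1,"dz":4,"turn":0}
    - {"dx":0,"dy":2,"dz":4,"turn":0}
    - {"dx":0,"dy":1,"dz":0,"turn":0}

```text
time: 42.7
eef_pos: [561.0, 33.9, 227.7]
eef_rot: [0.009, 0.001, 1.0, 0.002]
ft_force: [0.2, -0.3, 1.2]
grip_width: 0.551
```

Run:
```python
from h import *
st()
c=capture("wrist"); cv2.imwrite("pics/w22.png",c["color"][:,:,::-1])
c=capture("side"); crop(c,"s22.png",200,140,400,290,4)
```

```text
t 42.7 pos [561.   33.9 227.7] yaw(tool y) 1.569 tool z [ 0.018  0.004 -1.   ] F [ 0.2 -0.3  1.2] g 0.551
```

View pics/w22.png

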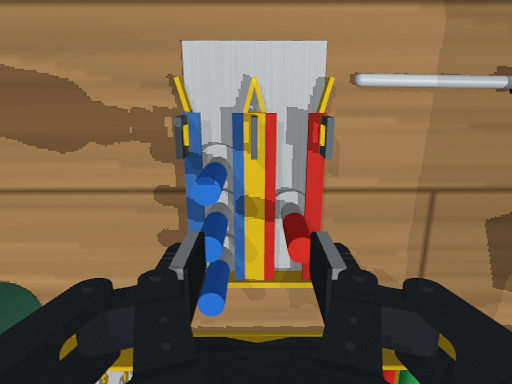

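View pics/s22.png

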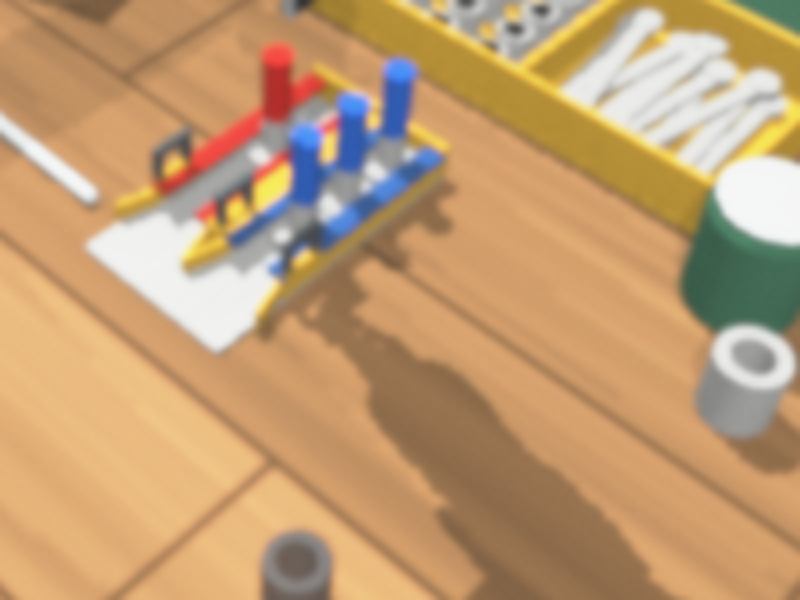

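Request:
carry_out:
  series:
    - {"dx":-0.8,"dy":2.3,"dz":0,"turn":-0.149}
    - {"dx":-0.8,"dy":2.3,"dz":0,"turn":-0.149}
    - {"dx":-0.8,"dy":2.3,"dz":0,"turn":-0.149}
    - {"dx":-0.8,"dy":2.3,"dz":0,"turn":-0.149}
    - {"dx":-0.8,"dy":2.3,"dz":0,"turn":-0.149}
  hand: 0.8

```text
time: 43.3
eef_pos: [514.8, 146.8, 211.8]
eef_rot: [-0.001, 0.369, 0.929, -0.003]
ft_force: [0.3, 0.3, 0.4]
grip_width: 0.804
```

Request:
carry_out:
  series:
    - {"dx":-0.8,"dy":2.3,"dz":0,"turn":-0.149}
    - {"dx":-0.8,"dy":2.3,"dz":0,"turn":-0.149}
    - {"dx":-0.8,"dy":2.3,"dz":0,"turn":-0.149}
    - {"dx":-0.8,"dy":2.3,"dz":0,"turn":-0.149}
    - {"dx":-0.8,"dy":1.5,"dz":0,"turn":-0.149}

```text
time: 43.8
eef_pos: [468.5, 254.3, 199.4]
eef_rot: [-0.008, 0.683, 0.73, -0.009]
ft_force: [0.1, 0.3, -0.3]
grip_width: 0.8
```

Request:
carry_out:
  series:
    - {"dx":0,"dy":0,"dz":0,"turn":-0.08}
    - {"dx":0,"dy":0,"dz":0,"turn":0}
    - {"dx":0,"dy":0,"dz":0,"turn":0}
    - {"dx":0,"dy":0,"dz":0,"turn":0}
    - {"dx":0,"dy":0,"dz":0,"turn":0}

```text
time: 44.3
eef_pos: [464.5, 252.8, 191.2]
eef_rot: [-0.011, 0.712, 0.702, -0.016]
ft_force: [-0.2, 0.9, 0.6]
grip_width: 0.801
```

Run:
```python
from h import *
st()
c=capture("wrist"); cv2.imwrite("pics/w23.png",c["color"][:,:,::-1])
```

```text
t 44.3 pos [464.5 252.8 191.2] yaw(tool y) -0.013 tool z [-0.038 -0.006 -0.999] F [-0.2  0.9  0.6] g 0.801
```

View pics/w23.png

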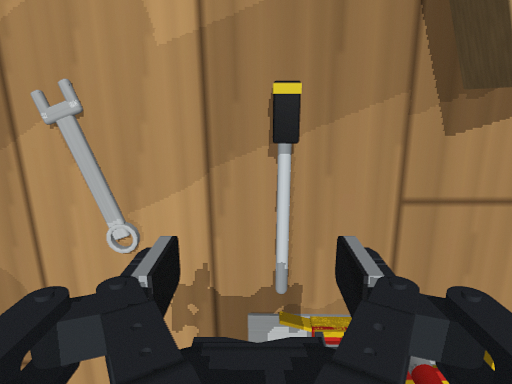

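Run:
```python
from h import *
c=capture("wrist")
a=p2w(c,285,150,10);b=p2w(c,281.5,288,10);print(a,b,np.arctan2(-(b-a)[0],-(b-a)[1]+0) )
print("handle top corners",p2w(c,273.5,82,30),p2w(c,301,82,30),p2w(c,273,141,30),p2w(c,300,143,30))
crop(c,"w23a.png",250,70,330,300,2.5)
```

```text
[482.78208177 274.41656096  10.        ] [480.57990066 135.8248499   10.        ] 0.01588836575657465
handle top corners [472.34210739 331.44945285  30.        ] [494.02942829 331.1432687   30.        ] [471.94465574 284.91021976  30.        ] [494.2527913  283.08768447  30.        ]
```

View pics/w23a.png

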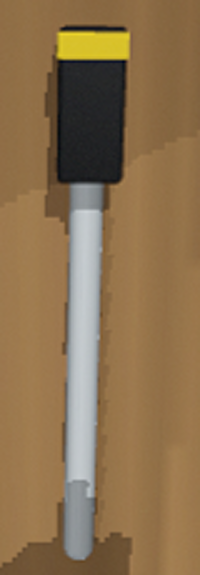

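Request:
carry_out:
  series:
    - {"dx":0.9,"dy":2.5,"dz":-2,"turn":0}
    - {"dx":0.9,"dy":2.5,"dz":-2,"turn":0}
    - {"dx":0,"dy":0,"dz":-3,"turn":0}
    - {"dx":0,"dy":0,"dz":-2,"turn":0}
    - {"dx":0,"dy":0,"dz":0,"turn":0}

```text
time: 44.9
eef_pos: [486.2, 304.4, 102.0]
eef_rot: [-0.009, 0.712, 0.702, -0.011]
ft_force: [-0.4, -1.1, 0.4]
grip_width: 0.799
```

Request:
carry_out:
  series:
    - {"dx":-0.3,"dy":0,"dz":-2,"turn":0}
    - {"dx":0,"dy":0,"dz":-2,"turn":0}
    - {"dx":0,"dy":0,"dz":-1.5,"turn":0}
    - {"dx":0,"dy":0,"dz":-0.7,"turn":0}
    - {"dx":0,"dy":0,"dz":0,"turn":0}

```text
time: 45.4
eef_pos: [486.5, 304.7, 43.6]
eef_rot: [-0.008, 0.712, 0.702, -0.008]
ft_force: [-0.4, -0.4, 0.6]
grip_width: 0.799
```

Run:
```python
from h import *
st()
c=capture("wrist"); cv2.imwrite("pics/w24.png",c["color"][:,:,::-1])
```

```text
t 45.4 pos [486.5 304.7  43.6] yaw(tool y) -0.015 tool z [-0.023  0.    -1.   ] F [-0.4 -0.4  0.6] g 0.799
```

View pics/w24.png

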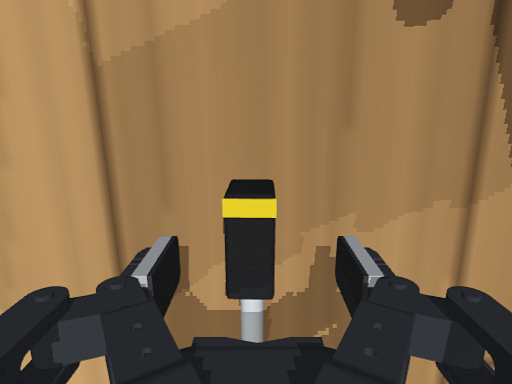

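Request:
carry_out:
  series:
    - {"dx":-0.35,"dy":0,"dz":-0.8,"turn":0}
    - {"dx":0,"dy":0,"dz":-0.6,"turn":0}
    - {"dx":0,"dy":0,"dz":-0.2,"turn":0}
    - {"dx":0,"dy":0,"dz":0,"turn":0}
    - {"dx":0,"dy":0,"dz":0,"turn":0}

```text
time: 45.95
eef_pos: [485.2, 305.9, 30.3]
eef_rot: [-0.007, 0.712, 0.702, -0.005]
ft_force: [0.2, -0.5, 0.2]
grip_width: 0.802
```

Request:
carry_out:
  series:
    - {"dx":0,"dy":0,"dz":0,"turn":0}
    - {"dx":0,"dy":0,"dz":0,"turn":0}
    - {"dx":0,"dy":0,"dz":0,"turn":0}
    - {"dx":0,"dy":0,"dz":0,"turn":0}
    - {"dx":0,"dy":0,"dz":0,"turn":0}
  hand: 0.1

```text
time: 46.45
eef_pos: [485.9, 306.3, 31.3]
eef_rot: [-0.007, 0.712, 0.702, -0.004]
ft_force: [-0.1, -0.2, -0.7]
grip_width: 0.246
```

Request:
carry_out:
  series:
    - {"dx":0,"dy":0,"dz":1,"turn":0}
    - {"dx":0,"dy":0,"dz":1.8,"turn":0}
    - {"dx":2,"dy":0,"dz":0.2,"turn":0.01}
    - {"dx":2.2,"dy":0,"dz":0,"turn":0.007}
    - {"dx":0,"dy":0,"dz":0,"turn":0}

```text
time: 46.95
eef_pos: [527.7, 306.2, 63.9]
eef_rot: [-0.007, 0.706, 0.708, -0.005]
ft_force: [-0.3, 0.5, -1.5]
grip_width: 0.243
```

Run:
```python
from h import *
st()
c=capture("wrist"); cv2.imwrite("pics/w25.png",c["color"][:,:,::-1])
c=capture("side"); crop(c,"s25.png",190,130,320,230,6)
c=capture("top"); crop(c,"t25.png",170,140,300,240,6)
```

```text
t 46.95 pos [527.7 306.2  63.9] yaw(tool y) 0.004 tool z [-0.017  0.003 -1.   ] F [-0.3  0.5 -1.5] g 0.243
```

View pics/w25.png

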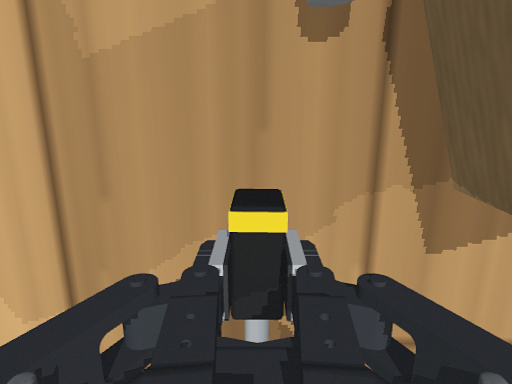

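View pics/s25.png

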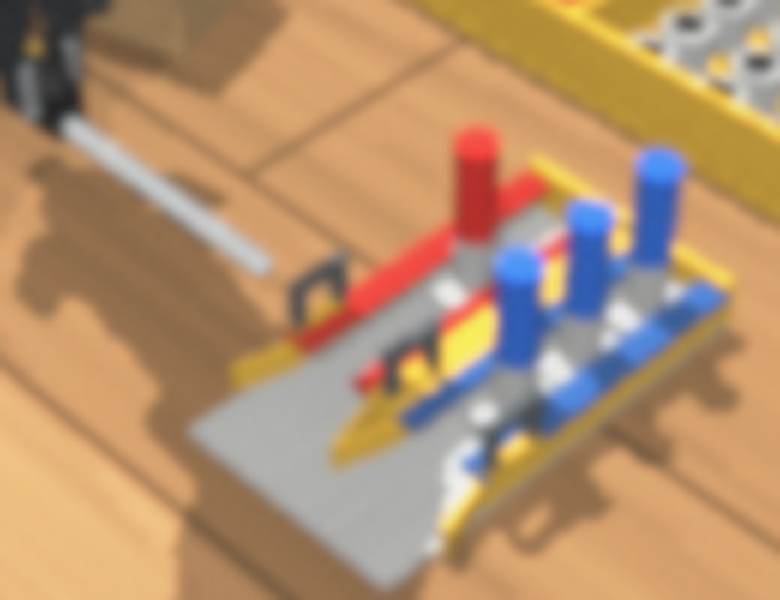

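View pics/t25.png

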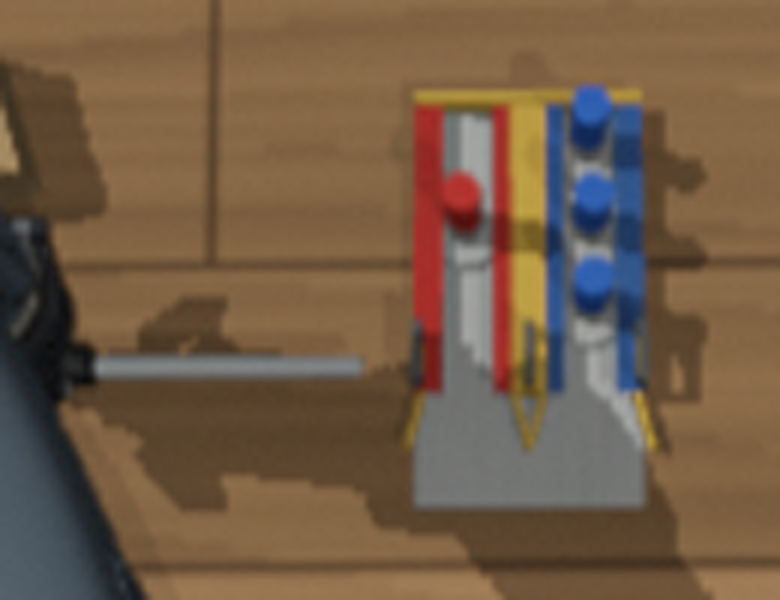

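Run:
```python
from fit import *
c=capture("top")
U=lambda u,v,z:p2w(c,170+u/6,140+v/6,z).round(1)
print("rod",U(110,366,38),U(350,367,38),"tip",U(362,367,38))
x,r=fit(c,[(-85,68,4),(-85,-68,4),(161,68,21),(161,-68,21)],[(170+413/6,140+508/6),(170+645/6,140+508/6),(170+414/6,140+91/6),(170+642/6,140+91/6)]);print(x,r)
g=c["color"][195:208,185:232].astype(int).sum(2)
print(g[:,[5,15,25,35,42]])
s=capture("side"); 
tip=(190+265/6,130+265/6); print("tip side at z38",p2w(s,*tip,38),p2w(s,*tip,34),p2w(s,*tip,42))
for y in (65,0): print("eye side px", [(6*(w2p(s,[530+dx,32.5+y,z])[0]-190),6*(w2p(s,[530+dx,32.5+y,z])[1]-130)) for dx,z in [(0,38),(-10,48),(10,48)]])
```

```text
rod [522.8 274.5  38. ] [521.1 135.1  38. ] tip [521.  128.1  38. ]
[ 5.28438341e+02  3.10748052e+01 -6.74268275e-03] [[ 0.11987907 -0.49884201]
 [-0.14912563 -0.54756792]
 [ 0.17747869  0.58046645]
 [-0.14738597  0.52653775]]
[[301 202 297 297 314]
 [283 196 286 281 297]
 [274 245 279 281 288]
 [226 268 228 283 286]
 [242 278 249 302 305]
 [338 342 345 354 357]
 [384 381 384 385 384]
 [340 341 346 322 325]
 [251 252 260 243 241]
 [201 205 198 212 209]
 [201 195 195 199 195]
 [193 200 197 192 195]
 [199 203 200 196 202]]
tip side at z38 [524.47605193 126.19271639  38.        ] [527.23003242 129.45025889  34.        ] [521.72207144 122.9351739   42.        ]
eye side px [(np.float64(312.91222906721146), np.float64(287.9837752296272)), (np.float64(297.36224897949234), np.float64(283.19994431218555)), (np.float64(327.2052178457183), np.float64(263.22945868055064))]
eye side px [(np.float64(406.92389188619256), np.float64(355.1380176810237)), (np.float64(392.0227674041987), np.float64(351.0173198684309)), (np.float64(421.88058819937703), np.float64(329.76468365347927))]
```

Request:
carry_out:
  series:
    - {"dx":0.45,"dy":0,"dz":0,"turn":0}
    - {"dx":0,"dy":-1.0,"dz":0,"turn":0}
    - {"dx":0,"dy":-0.8,"dz":0,"turn":0}
    - {"dx":0,"dy":0,"dz":0,"turn":0}
    - {"dx":0,"dy":0,"dz":0,"turn":0}

```text
time: 47.7
eef_pos: [526.1, 286.0, 61.7]
eef_rot: [-0.009, 0.705, 0.709, -0.008]
ft_force: [-0.4, -0.9, -1.5]
grip_width: 0.243
```

Run:
```python
from h import *
st()
c=capture("side"); crop(c,"s26.png",220,155,280,200,13)
c=capture("top"); crop(c,"t26.png",205,175,275,225,11)
```

```text
t 47.7 pos [526.1 286.   61.7] yaw(tool y) 0.006 tool z [-0.024  0.    -1.   ] F [-0.4 -0.9 -1.5] g 0.243
```

View pics/s26.png

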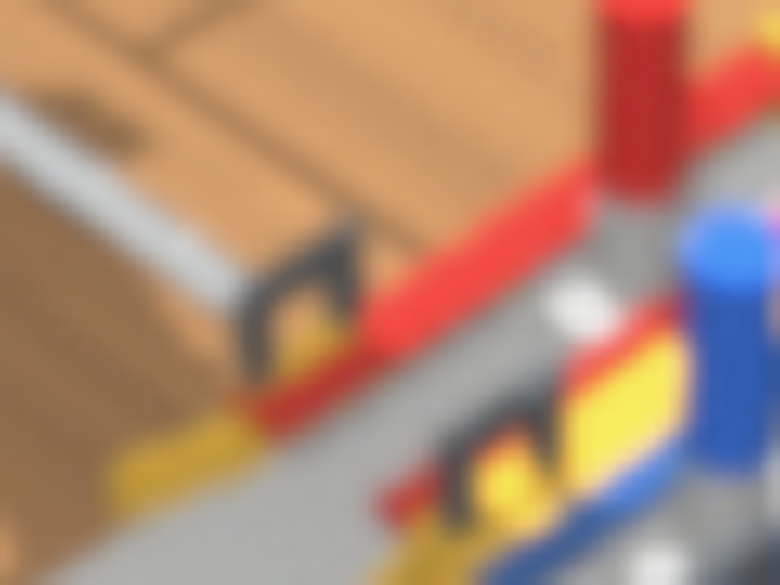

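View pics/t26.png

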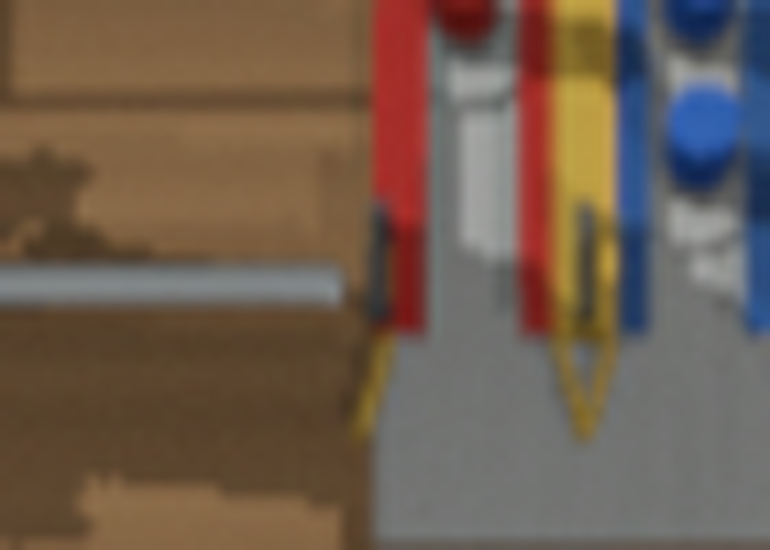

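Run:
```python
from fit import *
c=capture("top")
X=[528.4,31.1,-0.0067]
def W(p):return [X[0]+p[0]-X[2]*p[1],X[1]+p[1]+X[2]*p[0],p[2]]
for p in [(0,65,38),(0,65,56),(-17,65,56),(17,65,56),(-17,65,25),(0,0,38)]:
    u,v=w2p(c,W(p)); print(p,round((u-205)*11,1),round((v-175)*11,1))
s=capture("side")
# fit side rack from visible corners
crop(s,"s27.png",225,160,305,225,10)
```

```text
(0, 65, 38) 379.7 262.8
(0, 65, 56) 377.2 253.0
(-17, 65, 56) 376.8 306.6
(17, 65, 56) 377.5 199.6
(-17, 65, 25) 381.2 322.2
(0, 0, 38) 584.6 262.5
```

View pics/s27.png

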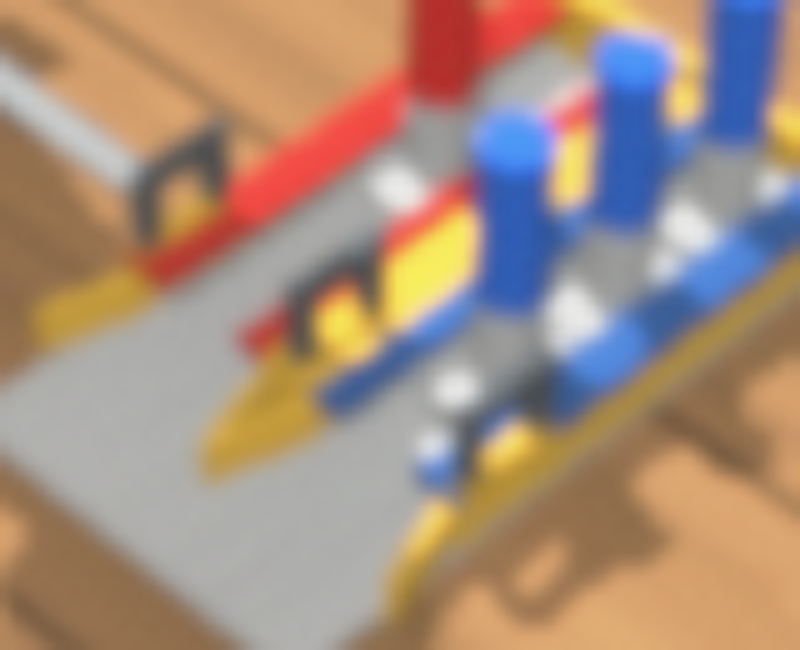

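Request:
carry_out:
  series:
    - {"dx":0.7,"dy":0,"dz":0,"turn":0}
    - {"dx":0,"dy":0,"dz":0,"turn":0}
    - {"dx":0,"dy":0,"dz":0,"turn":0}
    - {"dx":0,"dy":0,"dz":0,"turn":0}
    - {"dx":0,"dy":0,"dz":0,"turn":0}

```text
time: 48.4
eef_pos: [534.2, 287.2, 61.8]
eef_rot: [-0.009, 0.704, 0.71, -0.008]
ft_force: [-0.2, -0.1, -0.9]
grip_width: 0.245
```

Run:
```python
from h import *
st()
c=capture("side"); crop(c,"s28.png",220,155,280,200,13)
c=capture("top"); crop(c,"t28.png",205,175,275,225,11)
```

```text
t 48.4 pos [534.2 287.2  61.8] yaw(tool y) 0.008 tool z [-0.024  0.001 -1.   ] F [-0.2 -0.1 -0.9] g 0.245
```

View pics/s28.png

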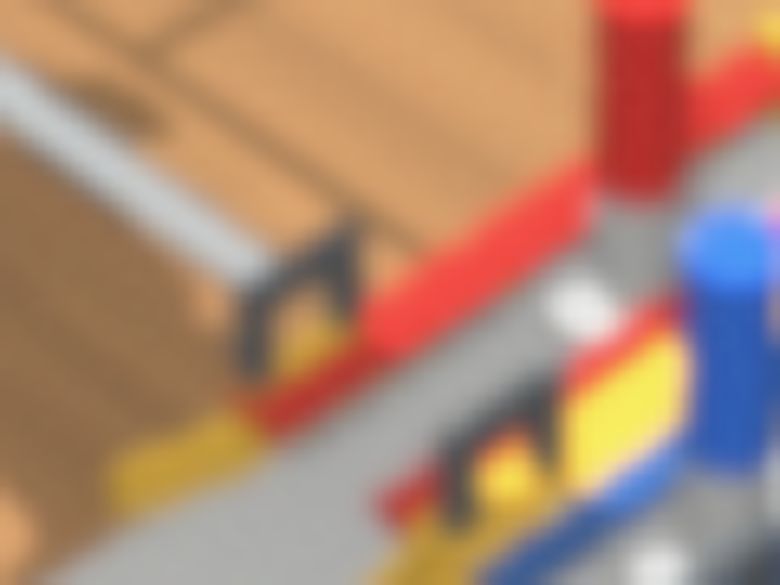

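View pics/t28.png

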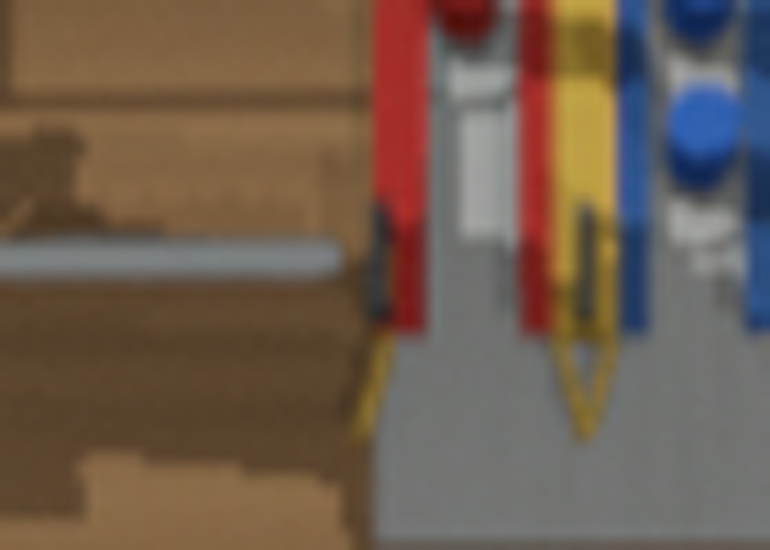

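Request:
carry_out:
  series:
    - {"dx":-0.15,"dy":0,"dz":-0.1,"turn":-0.006}
    - {"dx":0,"dy":0,"dz":0,"turn":0}
    - {"dx":0,"dy":-0.6,"dz":0,"turn":0}
    - {"dx":0,"dy":-0.6,"dz":0,"turn":0}
    - {"dx":0,"dy":-0.6,"dz":0,"turn":0}

```text
time: 49.0
eef_pos: [532.1, 268.5, 60.7]
eef_rot: [-0.009, 0.706, 0.708, -0.008]
ft_force: [0.1, -0.7, -0.7]
grip_width: 0.239
```

Run:
```python
from h import *
st()
c=capture("side"); crop(c,"s29.png",220,155,280,200,13)
c=capture("top"); crop(c,"t29.png",205,175,275,225,11)
```

```text
t 49.0 pos [532.1 268.5  60.7] yaw(tool y) 0.002 tool z [-0.024  0.001 -1.   ] F [ 0.1 -0.7 -0.7] g 0.239
```

View pics/s29.png

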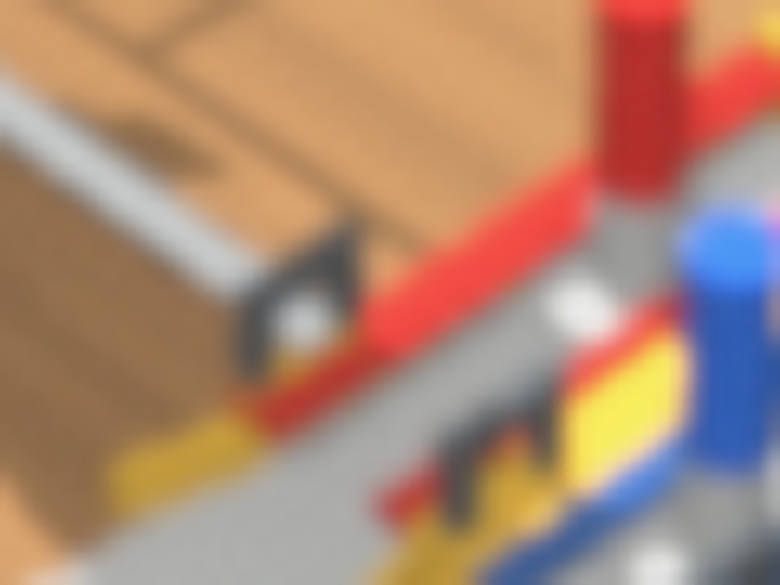

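View pics/t29.png

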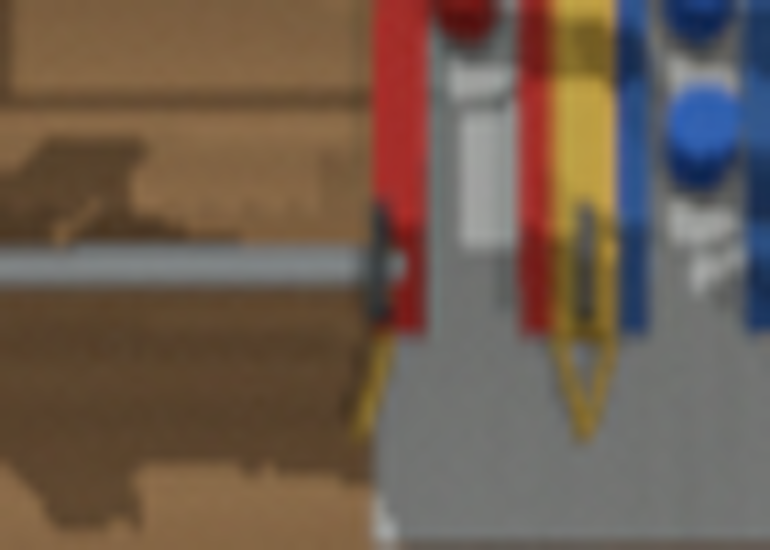

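Request:
carry_out:
  series:
    - {"dx":0,"dy":-1,"dz":0,"turn":0}
    - {"dx":0,"dy":-1,"dz":0,"turn":0}
    - {"dx":0,"dy":-1,"dz":0,"turn":0}
    - {"dx":0,"dy":-0.7,"dz":0,"turn":0}
    - {"dx":0,"dy":0,"dz":0,"turn":0}

```text
time: 49.6
eef_pos: [532.3, 226.8, 60.8]
eef_rot: [-0.008, 0.707, 0.707, -0.008]
ft_force: [-0.2, -0.1, -0.7]
grip_width: 0.24
```

Run:
```python
from h import *
st()
c=capture("side"); crop(c,"s30.png",220,155,280,200,13)
c=capture("top"); crop(c,"t30.png",205,175,275,225,11)
```

```text
t 49.6 pos [532.3 226.8  60.8] yaw(tool y) -0.0 tool z [-0.024  0.    -1.   ] F [-0.2 -0.1 -0.7] g 0.24
```

View pics/s30.png

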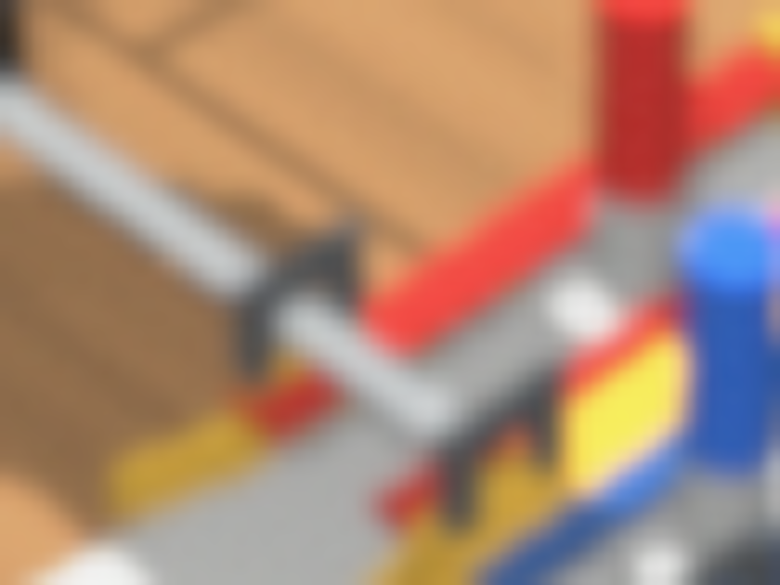

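View pics/t30.png

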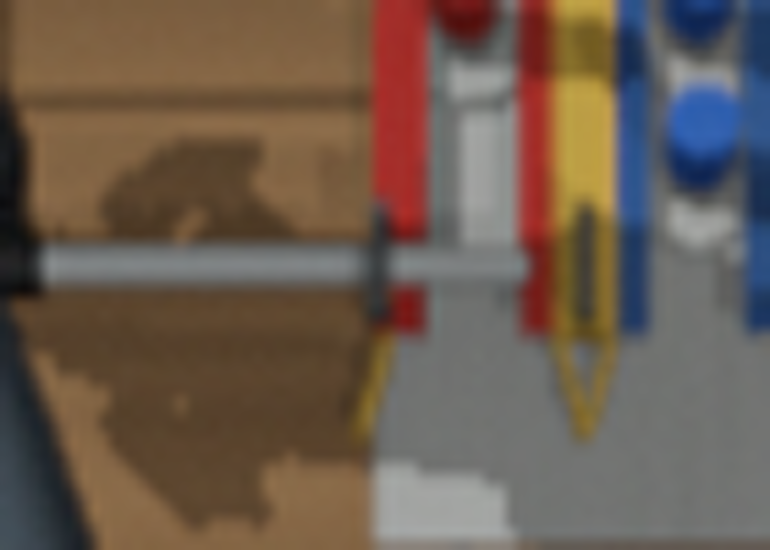

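Request:
carry_out:
  series:
    - {"dx":0,"dy":-0.8,"dz":0,"turn":0}
    - {"dx":0,"dy":-0.8,"dz":0,"turn":0}
    - {"dx":0,"dy":-0.8,"dz":0,"turn":0}
    - {"dx":0,"dy":-0.6,"dz":0,"turn":0}
    - {"dx":0,"dy":0,"dz":0,"turn":0}

```text
time: 50.2
eef_pos: [532.3, 195.9, 60.9]
eef_rot: [-0.008, 0.706, 0.708, -0.008]
ft_force: [-0.6, -0.5, -0.8]
grip_width: 0.242
```

Request:
carry_out:
  series:
    - {"dx":0,"dy":-0.8,"dz":0,"turn":0}
    - {"dx":0,"dy":-0.8,"dz":0,"turn":0}
    - {"dx":0,"dy":-0.6,"dz":0,"turn":0}
    - {"dx":0,"dy":0,"dz":0,"turn":0}
    - {"dx":0,"dy":0,"dz":0,"turn":0}

```text
time: 50.7
eef_pos: [532.3, 171.6, 60.9]
eef_rot: [-0.009, 0.707, 0.708, -0.008]
ft_force: [0.9, 0.6, -0.0]
grip_width: 0.244
```

Run:
```python
from h import *
st()
c=capture("side"); crop(c,"s31.png",220,155,300,215,10)
c=capture("top"); crop(c,"t31.png",205,175,285,225,10)
```

```text
t 50.7 pos [532.3 171.6  60.9] yaw(tool y) 0.001 tool z [-0.023  0.001 -1.   ] F [ 0.9  0.6 -0. ] g 0.244
```

View pics/s31.png

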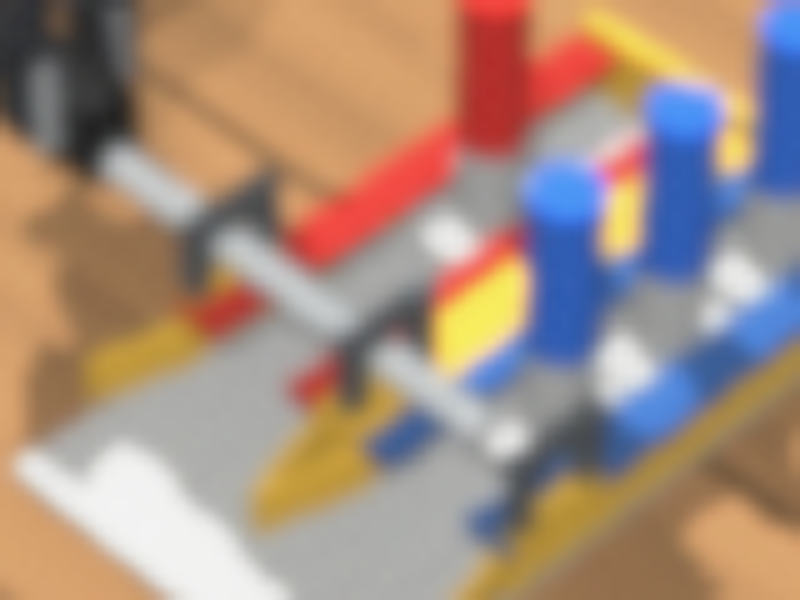

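View pics/t31.png

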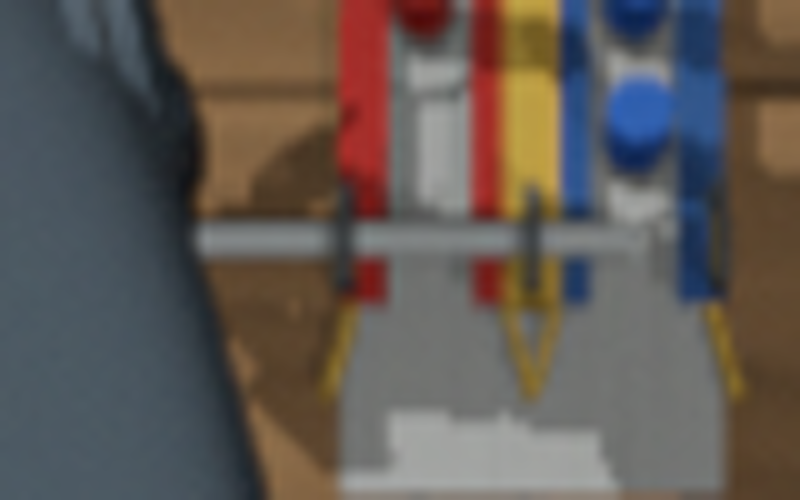

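Through the middle eye, aligned with the third. Continue about 40 mm.

Request:
carry_out:
  series:
    - {"dx":0,"dy":-0.8,"dz":0,"turn":0}
    - {"dx":0,"dy":-0.8,"dz":0,"turn":0}
    - {"dx":0,"dy":-0.8,"dz":0,"turn":0}
    - {"dx":0,"dy":-0.6,"dz":0,"turn":0}
    - {"dx":0,"dy":0,"dz":0,"turn":0}

```text
time: 51.3
eef_pos: [532.2, 139.5, 60.9]
eef_rot: [-0.008, 0.706, 0.708, -0.008]
ft_force: [-1.1, 0.4, -0.3]
grip_width: 0.243
```

Request:
carry_out:
  series:
    - {"dx":0,"dy":-0.5,"dz":0,"turn":0}
    - {"dx":0,"dy":-0.5,"dz":0,"turn":0}
    - {"dx":0,"dy":-0.3,"dz":0,"turn":0}
    - {"dx":0,"dy":0,"dz":0,"turn":0}
    - {"dx":0,"dy":0,"dz":0,"turn":0}

```text
time: 51.8
eef_pos: [532.2, 125.2, 60.9]
eef_rot: [-0.009, 0.706, 0.708, -0.008]
ft_force: [-0.3, 0.3, -1.2]
grip_width: 0.242
```

Request:
carry_out:
  series:
    - {"dx":0,"dy":-0.2,"dz":0,"turn":0}
    - {"dx":0,"dy":0,"dz":0,"turn":0}
    - {"dx":0,"dy":-0.15,"dz":0,"turn":0}
    - {"dx":0,"dy":0,"dz":0,"turn":0}
    - {"dx":0,"dy":0,"dz":0,"turn":0}

```text
time: 52.3
eef_pos: [532.2, 123.0, 61.0]
eef_rot: [-0.009, 0.706, 0.708, -0.007]
ft_force: [0.2, -0.0, -0.9]
grip_width: 0.244
```

Run:
```python
from h import *
st()
c=capture("side"); crop(c,"s32.png",220,155,300,215,10)
c=capture("wrist"); cv2.imwrite("pics/w32.png",c["color"][:,:,::-1])
```

```text
t 52.3 pos [532.2 123.   61. ] yaw(tool y) 0.004 tool z [-0.023  0.003 -1.   ] F [ 0.2 -0.  -0.9] g 0.244
```

View pics/s32.png

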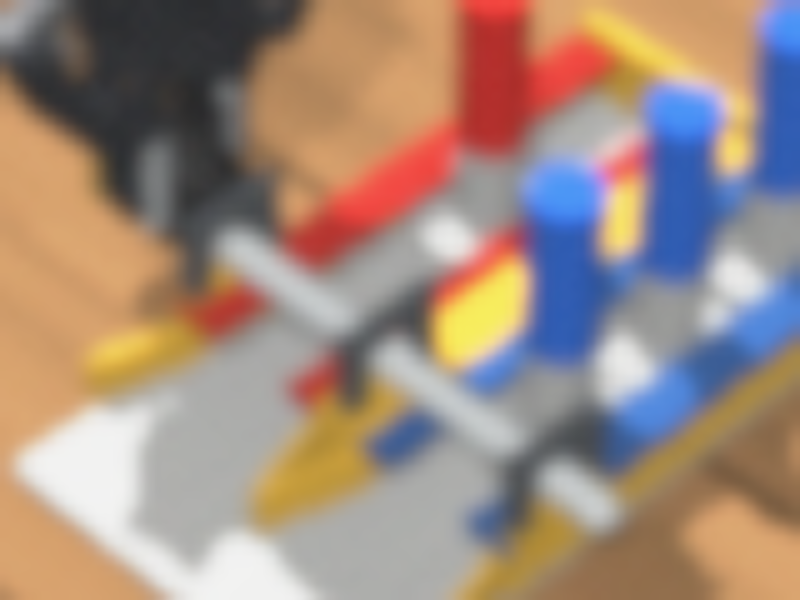

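View pics/w32.png

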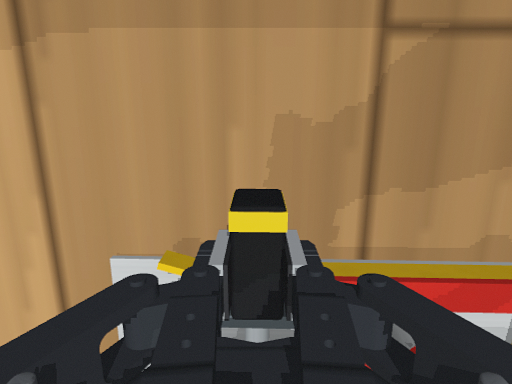

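Request:
carry_out:
  series:
    - {"dx":0,"dy":-0.15,"dz":-0.1,"turn":0}
    - {"dx":0,"dy":0,"dz":0,"turn":0}
    - {"dx":0,"dy":-0.15,"dz":0,"turn":0}
    - {"dx":0,"dy":0,"dz":0,"turn":0}
    - {"dx":0,"dy":0,"dz":0,"turn":0}

```text
time: 52.9
eef_pos: [532.4, 122.9, 60.7]
eef_rot: [-0.012, 0.705, 0.709, -0.004]
ft_force: [0.3, 1.8, 0.2]
grip_width: 0.243
```

Request:
carry_out:
  series:
    - {"dx":0,"dy":0,"dz":-0.1,"turn":0}
    - {"dx":0,"dy":0,"dz":0,"turn":0}
    - {"dx":0,"dy":0,"dz":0,"turn":0}
    - {"dx":0,"dy":0,"dz":0,"turn":0}
    - {"dx":0,"dy":0,"dz":0,"turn":0}

```text
time: 53.4
eef_pos: [532.6, 122.9, 59.9]
eef_rot: [-0.011, 0.705, 0.709, -0.004]
ft_force: [-0.3, 3.8, 0.0]
grip_width: 0.243
```

Request:
carry_out:
  series:
    - {"dx":0,"dy":0,"dz":0,"turn":0}
    - {"dx":0,"dy":0,"dz":0,"turn":0}
    - {"dx":0,"dy":0,"dz":0,"turn":0}
    - {"dx":0,"dy":0,"dz":0,"turn":0}
    - {"dx":0,"dy":0,"dz":0,"turn":0}
  hand: 0.8

```text
time: 53.9
eef_pos: [532.9, 120.0, 59.7]
eef_rot: [-0.009, 0.706, 0.708, -0.006]
ft_force: [1.3, 0.0, 0.2]
grip_width: 0.799
```

Request:
carry_out:
  series:
    - {"dx":0,"dy":0,"dz":2,"turn":0}
    - {"dx":0,"dy":0,"dz":3,"turn":0}
    - {"dx":0,"dy":0,"dz":4,"turn":0}
    - {"dx":0,"dy":1,"dz":4,"turn":0}
    - {"dx":0,"dy":1,"dz":4,"turn":0}

```text
time: 54.4
eef_pos: [525.6, 137.8, 225.4]
eef_rot: [-0.015, 0.707, 0.707, -0.014]
ft_force: [0.0, 0.0, -0.5]
grip_width: 0.801
```

Run:
```python
from h import *
st()
c=capture("wrist"); cv2.imwrite("pics/w33.png",c["color"][:,:,::-1])
c=capture("side"); cv2.imwrite("pics/s33.png",c["color"][:,:,::-1]);crop(c,"s33a.png",215,150,315,225,8)
c=capture("top"); cv2.imwrite("pics/t33.png",c["color"][:,:,::-1])
```

```text
t 54.4 pos [525.6 137.8 225.4] yaw(tool y) 0.001 tool z [-0.041  0.    -0.999] F [ 0.   0.  -0.5] g 0.801
```

View pics/w33.png

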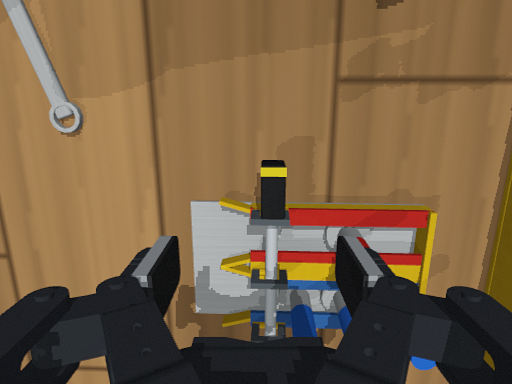

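View pics/s33a.png

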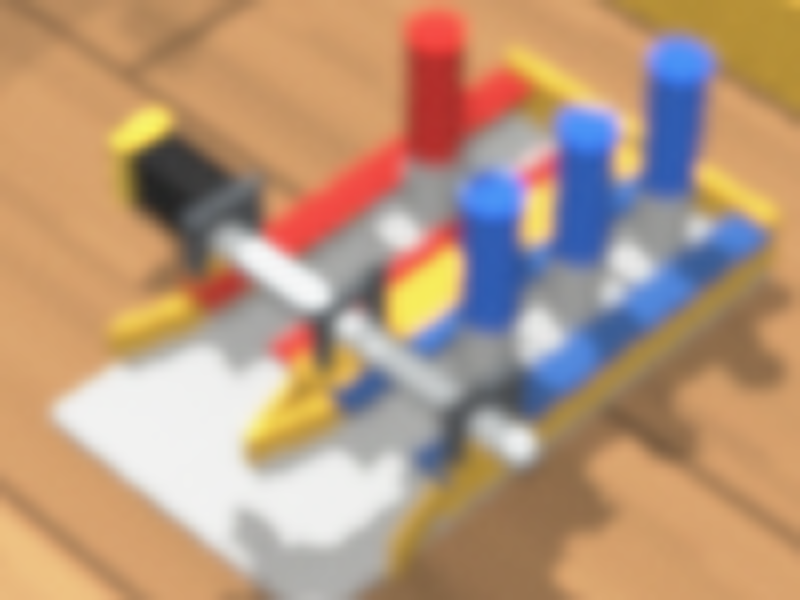

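View pics/t33.png

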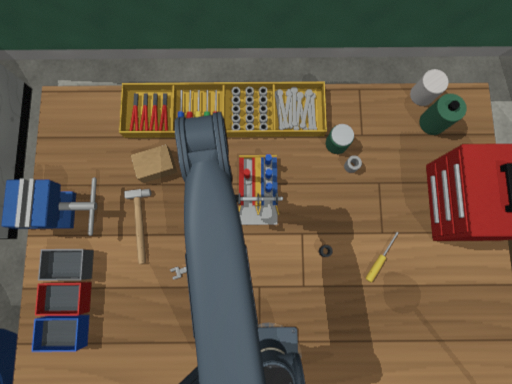

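Request:
carry_out:
  series:
    - {"dx":0,"dy":0,"dz":1,"turn":0}
    - {"dx":0,"dy":0,"dz":0,"turn":0}
    - {"dx":0,"dy":0,"dz":0,"turn":0}
    - {"dx":0,"dy":0,"dz":0,"turn":0}
    - {"dx":0,"dy":0,"dz":0,"turn":0}

```text
time: 55.05
eef_pos: [526.2, 137.4, 234.1]
eef_rot: [-0.014, 0.706, 0.708, -0.014]
ft_force: [-0.2, 0.3, 0.3]
grip_width: 0.802
```

Run:
```python
from h import *
st(); print(job_done())
```

```text
t 55.05 pos [526.2 137.4 234.1] yaw(tool y) 0.002 tool z [-0.04  -0.    -0.999] F [-0.2  0.3  0.3] g 0.802
the job is handed in; nothing more can be done
None
```

I handed the job in at 55 s of the 210 s allowed. The rod was drawn out and laid on the bench. The four drivers I found (three blue, one red) were slid into their lanes, and the rod went back through all three eyes from the red side. The hand-in gives no verdict.

- **Drivers:** the last pictures show all four upright in the lane of their own colour. Their positions past the rod line, taken from the tool position at release, are about 130, 80 and 34 mm for the blues and about 86 mm for the red. I did not measure them separately after release.
- **Knocked driver:** one blue was knocked about 30 mm while still on the bench. I saw it in a new picture and measured it again before gripping it.
- **Rod:** the pictures show it through all three eyes with the handle against the outer plate. At the end of the push the handle stopped moving and the wrist read 2–4 N, so I took it as home. After release it settled onto the eyes' lower edges.
- **Bystanders:** in the last top view the ones in sight look unmoved. The arm hid part of the spanner there. I did not measure any of them.

Two checks disagreed:

- **Rod and eyes:** before insertion, the top and side cameras put the rod 7–10 mm off the eye line, while the arm's own reading said about 5 mm. I followed the cameras, and it went in without side force.
- **Tool tilt:** the tool tilted by up to about 0.04 rad during the moves. Moves cannot correct it, and it caused no visible trouble.

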